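# Sort the binding bearing unit out of the rack by feel

### The arm

A 7-joint arm with a two-finger parallel gripper is mounted at the origin on a cart in front of the work surface, level with it; the furniture and walls round the work are solid. World frame = base frame: x ahead of the robot, y to its left, z up, the work surface at z = 0. Lengths are in mm, angles in degrees, forces in N, time in s.
With the tool pointing down it reaches from about 425 to 1025 mm from the base axis. Payload 3.6 kg.
Tool frame: the origin (TCP) lies between the finger pads; the fingertips stand 22 mm ahead of it and the grasp point (between the pads) lies 3 mm ahead of it (arm.tip_reach is the distance from the TCP to the fingertips, in mm); z points along the fingers, x is the direction in which the jaws open and shut, and the axes are right-handed (so a half turn about z gives the same grasp; the last joint's range is limited). The gripper opens to 85 mm and grips with 20 to 120 N. Pads are 22 mm wide; open, the fingers measure 114 mm over their backs; the gripper's body (76 mm by 85 mm) begins 54 mm behind the grasp point. The pads swing forward as they close: fully open they stand 13 mm farther back than shut.
Start: joints at [-5.357, 33.873, 2.773, 92.16, -1.908, 54.013, -1.931], TCP at [725.003, 0.004, 253.302] pointing down, gripper open.
Joint ranges: [-153.93, 153.93], [-27.13, 128.08], [-72.61, 78.16], [10.71, 143.7], [-87.88, 267.88], [4.46, 118.87], [-176.78, 176.78]. Speed limits (degrees/s): [147.25, 147.25, 180, 180, 180, 180, 180].

### API

Orientations are given as a 3x3 rotation matrix whose columns are the frame's x, y, z axes.
In Python, from workcell import arm, camera, calibration gives the robot as it stands.
- The arm moves only by the tool jog_arm, never from a script. Its argument "steps" is a list of rows, each an object of numbers: "dx", "dy", "dz": the shift along the tool's x, y, z each as a share of 20 mm, from -1 to 1; "rx", "ry", "rz": the turn, a rotation vector about the tool's x, y, z each as a share of pi rad, from -1 to 1; "fingers": the opening, from 0 (shut) to 1 (fully open). A call has 1 to 8 rows; each row shifts and turns the commanded pose from where the row before left it, along the tool's axes as they then stand; what a row does not reach is not made up. A row lasts 1/12 s, in which the tool goes at most 41.7 mm and 7.16 degrees, less where a joint would pass 70% of its speed; a pose out of reach is approached as far as the arm can. A call with a number of a shift or a turn outside -1 to 1 is refused whole. A call with a gripper value outside its range is refused whole. The fingers move at their own pace and stop on an object; "grip_force" is the grip in N (left out, the last holds). Time passes only in rows, so rows that do not move let the fingers close. It gives the time, the measured TCP pose, the force and the opening at its end, in the units of the state.
- arm.read_state(): the state, without advancing time (a new reading comes with each control period).
- camera(name): name is "scene" or "side" or "wrist"; returns the picture (480x640x3 uint8, red, green, blue); there is no depth.
- calibration(name): a dict with "intrinsics" (3x3 intrinsics, pixels), "xyz" and "rotation" of the camera in the world; the wrist camera has in their place "tool_from_camera" (4x4, takes a point from camera to tool coordinates, whose origin is the TCP and whose axes are the tool frame's). Camera axes: x right, y down, z forward; pixel columns grow to the right and rows downward; lengths in mm; the calibration is good to about 2 mm. A picture is of the moment at which its call begins: read the wrist's pose just before it. calibration takes no time and is no camera call.
- arm.job_done(): hands the job in, once; it reports no verdict.
The state is a dict: "t": time; "joint_positions": joint angles; "dq": joint speeds; "joint_torque": joint torques, N m; "ee_pos": TCP position; "eef_rot": TCP orientation; "ft_force": force on the tool from outside, world axes, zero at the start; "ft_torque": the same for the moment, N m; "finger_gap": finger opening in mm.
Only numpy, scipy, OpenCV 4.12 (cv2) and the standard library are available. Lean on these libraries where they do the work, as an engineer would, in place of code of your own. Each camera call takes 0.05 s, during which the arm holds its last target. There are 200 camera calls.

### The job

Three bearing units with hand wheels stand in a rack. Push each wheel round by its crank pin about a quarter turn and leave it turned; two run freely and one binds: on that one stop after some 20 to 30 degrees and do not force it (14 N at most on any wheel). Then lift the binding unit out by its fixed centre post and stand it upright in the grey repair tray, leaving the two free-running units in the rack and the things lying around where they are.

Things in the scene. Friction and masses are not known exactly. Their poses are not given: they have to be found in the camera images.
- rack: fixed grey metal rack 100 x 356 x 36 mm with three square seats (66 mm wide, 30 mm deep, floor 6 mm above the worktop) in a row along its y axis at y = -118, 0, +118 mm; origin under its centre, on the worktop, z up, -x side towards the robot; turned up to 0.2 rad
- pod_a: bearing unit, 0.77 kg, loose in a rack seat that keeps it from turning or tipping over (1 mm play; it leans up to 0.07 rad when pushed); the three look alike, in any order. Steel foot 64 x 64 x 34 mm (origin under its centre, z up, axes as the rack's at the start), wheel at 45 to 57 mm, then the centre post to grip: steel, 22 mm diameter, 63 to 93 mm above the origin, fixed to the unit, not the wheel
- wheel_a: grey hand wheel of pod_a: disc of radius 47 mm, 12 mm thick, turning about the unit's upright axis; origin on the axis at the disc's underside, z up; its -x axis points to its crank pin. At most 14 N on a wheel. The binding wheel stays where left up to 0.55 rad and creeps back to that from beyond
- pin_a (a point): centre of the top of the upright steel crank pin on wheel_a: 10 mm diameter, 33 mm tall above the disc (16 mm wide collar in its lowest 5 mm), 40 mm from the axis; top 90 mm above the unit's origin
- turn_a (a joint): turn of wheel_a, rad, + counterclockwise from above; within 0.05 of 0 at the start (pin on the robot's side). Turns either way. Free-running: 0.3 to 2 N when the pin is pushed squarely along its circle; does not coast. Binding: about 5 N at the pin before it moves at all, then 0.9 N more per 0.1 rad either way (7.6 N at 0.3, 14 N at 1 rad)
- pod_b: bearing unit, 0.77 kg, loose in a rack seat that keeps it from turning or tipping over (1 mm play; it leans up to 0.07 rad when pushed); the three look alike, in any order. Steel foot 64 x 64 x 34 mm (origin under its centre, z up, axes as the rack's at the start), wheel at 45 to 57 mm, then the centre post to grip: steel, 22 mm diameter, 63 to 93 mm above the origin, fixed to the unit, not the wheel
- wheel_b: grey hand wheel of pod_b: disc of radius 47 mm, 12 mm thick, turning about the unit's upright axis; origin on the axis at the disc's underside, z up; its -x axis points to its crank pin. At most 14 N on a wheel. The binding wheel stays where left up to 0.55 rad and creeps back to that from beyond
- pin_b (a point): centre of the top of the upright steel crank pin on wheel_b: 10 mm diameter, 33 mm tall above the disc (16 mm wide collar in its lowest 5 mm), 40 mm from the axis; top 90 mm above the unit's origin
- turn_b (a joint): turn of wheel_b, rad, + counterclockwise from above; within 0.05 of 0 at the start (pin on the robot's side). Turns either way. Free-running: 0.3 to 2 N when the pin is pushed squarely along its circle; does not coast. Binding: about 5 N at the pin before it moves at all, then 0.9 N more per 0.1 rad either way (7.6 N at 0.3, 14 N at 1 rad)
- pod_c: bearing unit, 0.77 kg, loose in a rack seat that keeps it from turning or tipping over (1 mm play; it leans up to 0.07 rad when pushed); the three look alike, in any order. Steel foot 64 x 64 x 34 mm (origin under its centre, z up, axes as the rack's at the start), wheel at 45 to 57 mm, then the centre post to grip: steel, 22 mm diameter, 63 to 93 mm above the origin, fixed to the unit, not the wheel
- wheel_c: grey hand wheel of pod_c: disc of radius 47 mm, 12 mm thick, turning about the unit's upright axis; origin on the axis at the disc's underside, z up; its -x axis points to its crank pin. At most 14 N on a wheel. The binding wheel stays where left up to 0.55 rad and creeps back to that from beyond
- pin_c (a point): centre of the top of the upright steel crank pin on wheel_c: 10 mm diameter, 33 mm tall above the disc (16 mm wide collar in its lowest 5 mm), 40 mm from the axis; top 90 mm above the unit's origin
- turn_c (a joint): turn of wheel_c, rad, + counterclockwise from above; within 0.05 of 0 at the start (pin on the robot's side). Turns either way. Free-running: 0.3 to 2 N when the pin is pushed squarely along its circle; does not coast. Binding: about 5 N at the pin before it moves at all, then 0.9 N more per 0.1 rad either way (7.6 N at 0.3, 14 N at 1 rad)
- repair_tray: fixed grey open tray 140 x 140 x 30 mm, walls and floor 5 mm; origin under its centre on the worktop, z up
- stopper: brown conical rubber stopper, 32 mm wide, 26 mm tall, standing; bystander, origin at its underside
- petri_dish: clear round dish, 89 mm wide, 14 mm tall; bystander, origin at its underside
- screwdriver: yellow-handled screwdriver, 169 mm long, lying behind the rack; bystander
- tape_1: roll of brown tape, 98 mm wide, 25 mm tall, lying behind the rack; bystander
Mind the look-alikes: they are no part of the job. Leave any orange, turquoise or yellow look-alike of the pod_c alone.

How it is judged:
By the outcome, as a careful person would: the job done as asked, in the order asked, and still so for the second after the job is handed in, with the robot touching nothing.
It also fails if it takes over 72 s, if anything falls off the work surface, if the arm or the gripper's body presses on something with over 40 N, if the wrist force passes 120 N, or if a joint passes its speed limit or range.

## Working session

There is one attempt and no reset: what is moved stays moved. The work goes in short steps, Python scripts to look and compute and a tool call to move; the robot and the scene stay as the last step left them, time stands still between calls to the robot, and variables do not carry over. Pictures are saved under pics/ and viewed, about 8 in all and at most 12, crops included, and the job is handed in when it is done.

Besides the shell and the picture viewer there is one more tool, called after "Request:" as name([rows], argument=value, ...), one row to a line, values as JSON. jog_arm: Moves the arm, as the interface text tells. Its arguments: {"type":"object","properties":{"steps":{"type":"array","items":{"type":"object","properties":{"dx":{"type":"number"},"dy":{"type":"number"},"dz":{"type":"number"},"rx":{"type":"number"},"ry":{"type":"number"},"rz":{"type":"number"},"fingers":{"type":"number"}}}},"grip_force":{"type":"number"}},"required":["steps"]}

```bash
mkdir -p pics
cat > h.py <<'E'
from workcell import arm,camera,calibration
import numpy as np,cv2
def snap(n,f):
    im=camera(n); cv2.imwrite('pics/'+f,im[:,:,::-1]); return im
def cam(n):
    c=calibration(n); K=np.array(c['intrinsics'])
    if 'xyz' in c: return K,np.array(c['rotation']),np.array(c['xyz'])
    s=arm.read_state(); R=np.array(s['eef_rot']);p=np.array(s['ee_pos']);T=np.array(c['tool_from_camera'])
    return K,R@T[:3,:3],R@T[:3,3]+p
def ray(n,u,v,z,c=None):
    K,R,p=c or cam(n); d=R@np.linalg.solve(K,[u,v,1]); return p+d*(z-p[2])/d[2]
def proj(n,P,c=None):
    K,R,p=c or cam(n); q=K@(R.T@(np.array(P)-p)); return q[:2]/q[2]
E
python3 - <<'E'
from h import *
print(arm.read_state())
a=snap('scene','s0.png');b=snap('side','d0.png');w=snap('wrist','w0.png')
for n in('scene','side','wrist'):print(n,cam(n))
E
```

```text
{'t': 0.0, 'joint_positions': array([-5.35679385, 33.92652735,  2.76887963, 92.23701539, -1.90847252,
       54.01196891, -1.92995131]), 'dq': array([ 0.04291637,  0.08848887,  0.03716783,  0.01896413,  0.0401832 ,
        0.00280466, -0.09347604]), 'joint_torque': array([ 3.78132427e-04, -5.48684978e+01,  1.54672019e+00, -1.98121297e+01,
        9.43630905e-03,  8.90732801e-03, -1.16924070e-05]), 'ee_pos': array([ 7.24217996e+02, -9.64259960e-03,  2.52127529e+02]), 'eef_rot': array([[ 9.99997458e-01,  6.27658602e-05, -2.25372237e-03],
       [ 6.24610256e-05, -9.99999989e-01, -1.35328382e-04],
       [-2.25373084e-03,  1.35187268e-04, -9.99997451e-01]]), 'ft_force': array([0.04052758, 0.26738763, 0.24586589]), 'ft_torque': array([-0.03098735,  0.02498378,  0.01637287]), 'finger_gap': 85.45327356222411}
scene (array([[474.42432423,   0.        , 317.87152126],
       [  0.        , 474.42432423, 233.69826606],
       [  0.        ,   0.        ,   1.        ]]), array([[ 0.58082553, -0.50669874,  0.63710132],
       [-0.81402659, -0.36004581,  0.45577157],
       [-0.00155322, -0.78334118, -0.62159004]]), array([   4.63288358, -463.57965998,  656.79691143]))
side (array([[577.72435912,   0.        , 321.84387349],
       [  0.        , 577.72435912, 246.68028178],
       [  0.        ,   0.        ,   1.        ]]), array([[-0.82899154, -0.35574933,  0.43152687],
       [-0.55923734,  0.52018545, -0.6454926 ],
       [ 0.00515956, -0.77643385, -0.63017764]]), array([112.77133132, 692.11912664, 749.56188033]))
wrist (array([[334.87300122,   0.        , 322.5935319 ],
       [  0.        , 334.87300122, 236.98586043],
       [  0.        ,   0.        ,   1.        ]]), array([[ 9.99997333e-01,  5.07669883e-04, -2.25317193e-03],
       [-1.87140917e-04, -9.54527071e-01, -2.98124194e-01],
       [-2.30206228e-03,  2.98123820e-01, -9.54524430e-01]]), array([725.66077895,  75.52471751, 371.67805583]))
```

View pics/s0.png

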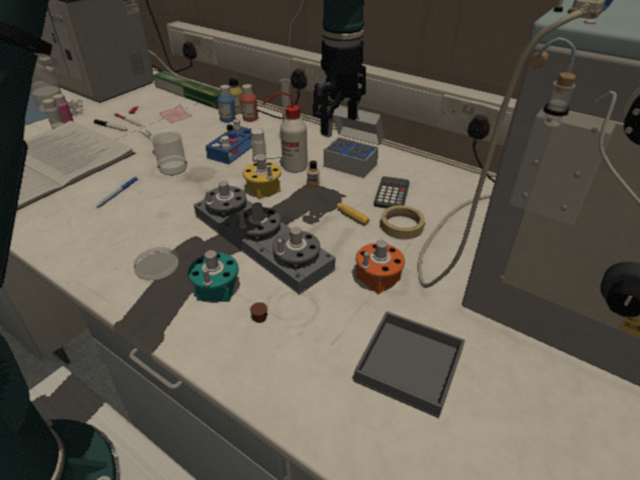

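View pics/d0.png

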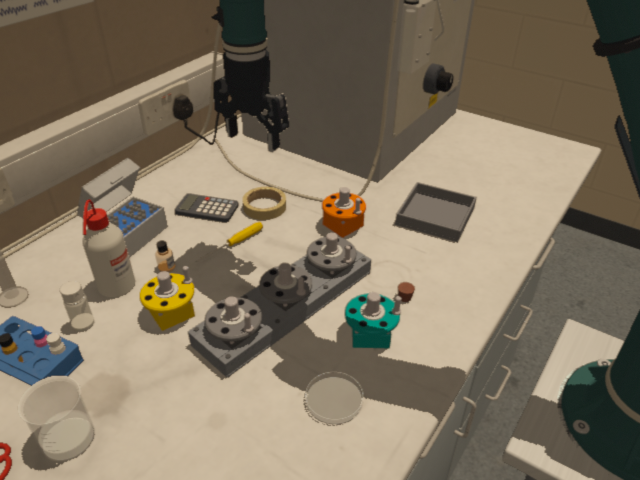

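View pics/w0.png

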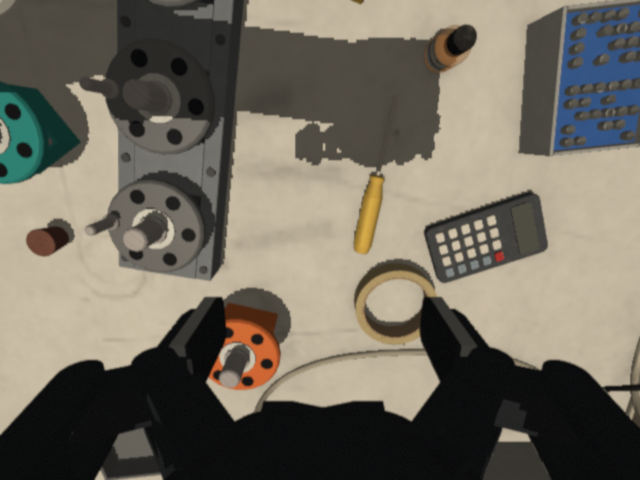

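The scene view shows the rack's post tops near (225,190), (262,210) and (298,235), the tray at about (410,362), and the petri dish, stopper and coloured look-alikes in front of and behind the rack. The side view agrees. The wrist view cuts off the left unit.

Run:
```python
from h import *
for n,l in dict(scene=[(225,190),(262,210),(298,235)],side=[(231,304),(287,270),(331,240)],wrist=[(142,97),(139,237)]).items():
    for u in l: print(n,ray(n,*u,99).round(0))
print('tray corners z30',[ray('scene',*u,30).round(0) for u in[(388,316),(464,345),(441,412),(355,378)]])
print('tray side',[ray('side',*u,30).round(0) for u in[(423,186),(476,203),(459,238),(397,210)]])
print('teal post z?',ray('scene',210,256,93),ray('side',375,299,93),'orange',ray('scene',382,247,93),ray('side',345,192,93))
print('yellow',ray('scene',262,165,93),'stopper',ray('scene',259,312,13),'dish',ray('scene',156,263,7))
a=cv2.imread('pics/s0.png')[170:290,190:340];b=cv2.imread('pics/d0.png')[225:370,185:375]
cv2.imwrite('pics/c1.png',cv2.resize(a,None,fx=5,fy=5,interpolation=2));cv2.imwrite('pics/c2.png',cv2.resize(b,None,fx=4,fy=4,interpolation=2))
```

```text
scene [584. 195.  99.]
scene [574.  82.  99.]
scene [551. -26.  99.]
side [597. 227.  99.]
side [572. 111.  99.]
side [555.   0.  99.]
wrist [589. 101.  99.]
wrist [568. -10.  99.]
tray corners z30 [array([ 530., -238.,   30.]), array([ 547., -370.,   30.]), array([ 413., -389.,   30.]), array([ 390., -258.,   30.])]
tray side [array([ 538., -356.,   30.]), array([ 412., -361.,   30.]), array([ 393., -224.,   30.]), array([ 542., -240.,   30.])]
teal post z? [416.91930827  70.9799822   93.        ] [415.75226178  82.62143558  93.        ] orange [ 618.91215057 -169.62839231   93.        ] [ 622.42789968 -153.99481898   93.        ]
yellow [717.25940663 206.54031228  93.        ] stopper [417.48611672 -37.03677232  13.        ] dish [400.30221523 226.82475719   7.        ]
```

View pics/c1.png

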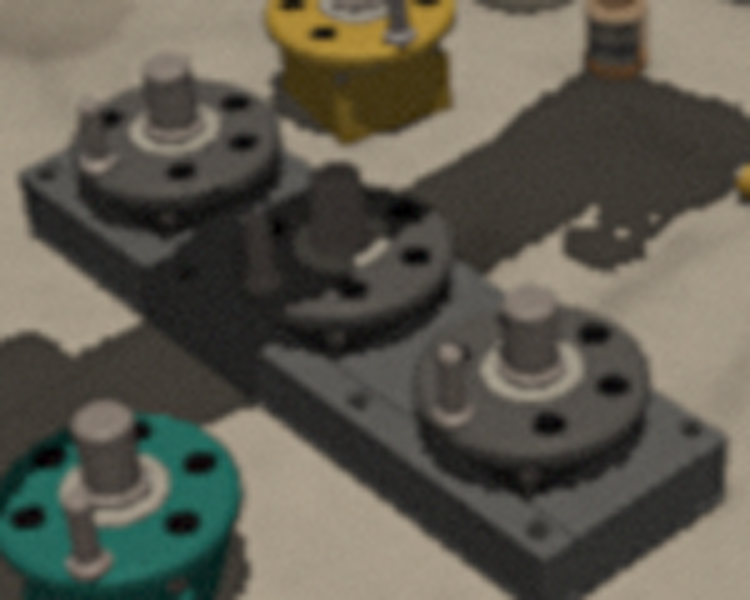

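View pics/c2.png

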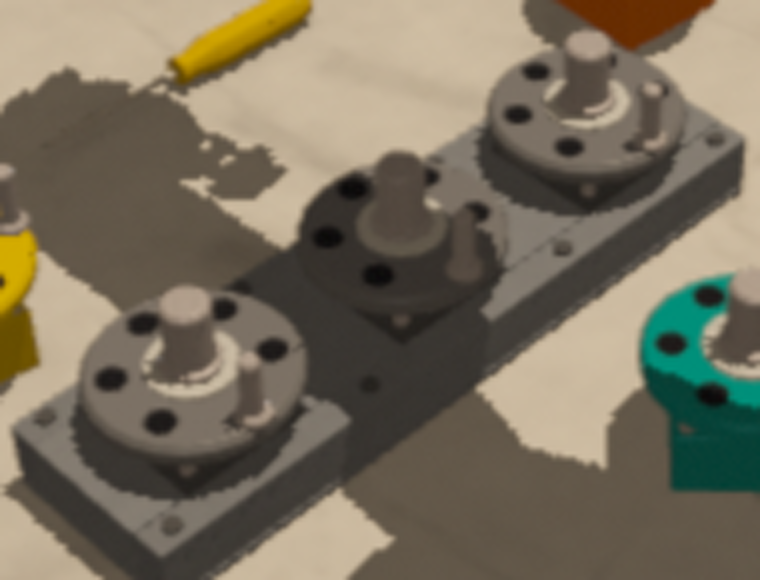

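Run:
```python
from h import *
from scipy.optimize import least_squares
S=[(223.6,182.6),(257,204.8),(296,229.6)];D=[(231.5,300.5),(285,265.5),(331.8,235.5)]
SP=[(208.4,190.6),(241.8,214.4),(280,240.4)];DP=[(247.5,314.3),(300.8,279),(348,247)]
for l,n,z in((S,'scene',99),(D,'side',99),(SP,'scene',96),(DP,'side',96)): print(n,z,[ray(n,*u,z).round(1) for u in l])
cs,cd,cw=cam('scene'),cam('side'),cam('wrist')
def pts(q):
    x,y,a=q;R=np.array([[np.cos(a),-np.sin(a)],[np.sin(a),np.cos(a)]]);o=[]
    P=[np.r_[R@[0,k]+[x,y],99] for k in(118,0,-118)];Q=[np.r_[R@[-40,k]+[x,y],96] for k in(118,0,-118)]
    return P,Q
def f(q,use=('s','d','w')):
    P,Q=pts(q);r=[]
    if 's' in use: r+=[proj('',p,cs)-u for p,u in zip(P+Q,S+SP)]
    if 'd' in use: r+=[proj('',p,cd)-u for p,u in zip(P+Q,D+DP)]
    return np.concatenate(r)
for u in('s','d','sd'):
    r=least_squares(f,[570,90,.1],args=(u,));print(u,r.x,np.abs(r.fun).max())
P,Q=pts(r.x);print(np.round(P,1),np.round(Q,1));print('wrist preds',[proj('',p,cw).round(1) for p in P+Q])
```

```text
scene 99 [array([603.3, 218.3,  99. ]), array([581.6, 102.5,  99. ]), array([562.4, -13.2,  99. ])]
side 99 [array([601.2, 220.8,  99. ]), array([581.8, 104. ,  99. ]), array([561.4, -11.5,  99. ])]
scene 96 [array([564.4, 225.9,  96. ]), array([541.7, 108.1,  96. ]), array([522. ,  -6.4,  96. ])]
side 96 [array([562.4, 227.9,  96. ]), array([541.3, 114. ,  96. ]), array([521.1,  -3.1,  96. ])]
s [ 5.82300046e+02  1.02370727e+02 -1.78222526e-01] 0.5121431361257862
d [ 5.81231725e+02  1.05145036e+02 -1.73597249e-01] 0.7597836806035048
sd [ 5.82159513e+02  1.03752484e+02 -1.74991223e-01] 1.4122719410138984
[[602.7 220.   99. ]
 [582.2 103.8  99. ]
 [561.6 -12.4  99. ]] [[563.3 226.9  96. ]
 [542.8 110.7  96. ]
 [522.2  -5.5  96. ]]
wrist preds [array([ 134.2, -100.5]), array([132.9,  93.2]), array([131.9, 240. ]), array([  74.6, -110.8]), array([81.4, 83.7]), array([ 86.6, 231.2])]
```

The projections fit within 1.4 px: posts at A(603,220), B(582,104), C(562,-12), rack yaw -10°. I'll go above pin C with the jaws along the pin's tangent, straddling it.

Request:
jog_arm([
  {"dx": -1, "fingers": 0.29},
  {"dx": -1, "fingers": 0.29},
  {"dx": -1, "fingers": 0.29},
  {"dx": -1, "fingers": 0.29},
  {"dx": -1, "fingers": 0.29},
  {"dx": -1, "fingers": 0.29},
  {"dx": -1, "fingers": 0.29},
  {"dx": -1, "fingers": 0.29},
])

```text
validation failed for argument at $.st...
```

Request:
jog_arm([
  {"dx": -1},
  {"dx": -1},
  {"dx": -0.14, "dy": 0.275},
  {"rz": 0.0397},
  {"rz": 0.0397},
  {"rz": 0.0397},
  {"rz": 0.0397},
  {"rz": 0.0397},
])

```text
validation failed for argument at $.st...
```

Request:
jog_arm([
  {"rz": 0.0397, "dz": 0.7},
  {"rz": 0.0397, "dz": 0.7},
  {"rz": 0.0397, "dz": 0.7},
  {"rz": 0.0397, "dz": 0.7},
  {"rz": 0.0397, "dz": 0.7},
  {"rz": 0.0397, "dz": 0.7},
  {"rz": 0.0397, "dz": 0.7},
  {"rz": 0.0397, "dz": 0.7},
])

```text
validation failed for argument at $.st...
```

Request:
jog_arm([
  {"rz": 0.0397, "dz": 0.5},
  {"dz": 0},
  {"dz": 0},
  {"dz": 0},
])

```text
validation failed for argument at $.st...
```

Run:
```python
from h import *
s=arm.read_state();print(s['t'],s['ee_pos'],s['eef_rot'].round(3),s['ft_force'],s['finger_gap'],s['joint_positions'])
print(proj('wrist',[522.2,-5.5,96]),proj('wrist',[561.6,-12.4,99]))
snap('wrist','w1.png')
```

```text
0.15 [7.24391401e+02 5.95421532e-03 2.52419883e+02] [[ 1.     0.    -0.002]
 [ 0.    -1.    -0.   ]
 [-0.002  0.    -1.   ]] [ 0.99005887 -0.11471581 -0.02707367] 85.4497422931047 [-5.35686549 33.91247739  2.76832452 92.21930758 -1.90739921 54.01391291
 -1.93179113]
[ 86.57444737 231.22626753] [131.82570075 239.96431168]
```

View pics/w1.png

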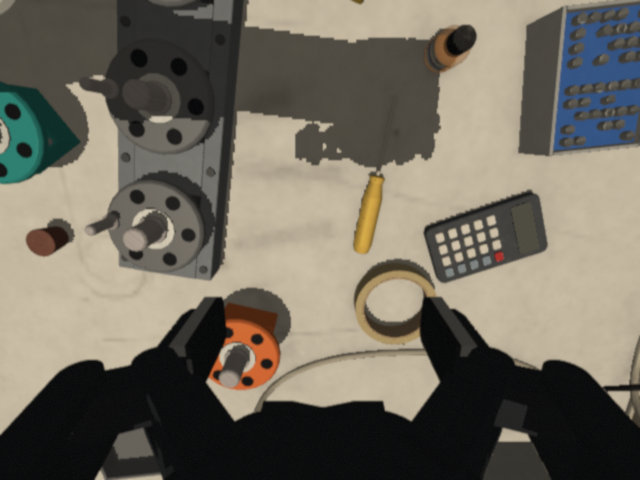

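The picture is unchanged because every row was refused. Rows probably need every field.

Request:
jog_arm([
  {"dx": -1, "dy": 0, "dz": 0, "rx": 0, "ry": 0, "rz": 0, "fingers": 0.29},
  {"dx": -1, "dy": 0, "dz": 0, "rx": 0, "ry": 0, "rz": 0, "fingers": 0.29},
  {"dx": -1, "dy": 0, "dz": 0, "rx": 0, "ry": 0, "rz": 0, "fingers": 0.29},
  {"dx": -1, "dy": 0, "dz": 0, "rx": 0, "ry": 0, "rz": 0, "fingers": 0.29},
  {"dx": -1, "dy": 0, "dz": 0, "rx": 0, "ry": 0, "rz": 0, "fingers": 0.29},
  {"dx": -1, "dy": 0, "dz": 0, "rx": 0, "ry": 0, "rz": 0, "fingers": 0.29},
  {"dx": -1, "dy": 0, "dz": 0, "rx": 0, "ry": 0, "rz": 0, "fingers": 0.29},
  {"dx": -1, "dy": 0, "dz": 0, "rx": 0, "ry": 0, "rz": 0, "fingers": 0.29},
], grip_force=40)

```text
t: 0.87
ee_pos: [563.8, -0.1, 253.2]
eef_rot: [[1.0, -0.0, -0.0], [-0.0, -1.0, -0.0], [-0.0, 0.0, -1.0]]
ft_force: [-0.5, -0.2, -0.0]
finger_gap: 25.1
```

Request:
jog_arm([
  {"dx": -1, "dy": 0, "dz": 0, "rx": 0, "ry": 0, "rz": 0, "fingers": 0.29},
  {"dx": -1, "dy": 0, "dz": 0, "rx": 0, "ry": 0, "rz": 0, "fingers": 0.29},
  {"dx": -0.14, "dy": 0.275, "dz": 0, "rx": 0, "ry": 0, "rz": 0, "fingers": 0.29},
  {"dx": 0, "dy": 0, "dz": 0, "rx": 0, "ry": 0, "rz": 0.0397, "fingers": 0.29},
  {"dx": 0, "dy": 0, "dz": 0, "rx": 0, "ry": 0, "rz": 0.0397, "fingers": 0.29},
  {"dx": 0, "dy": 0, "dz": 0, "rx": 0, "ry": 0, "rz": 0.0397, "fingers": 0.29},
  {"dx": 0, "dy": 0, "dz": 0, "rx": 0, "ry": 0, "rz": 0.0397, "fingers": 0.29},
  {"dx": 0, "dy": 0, "dz": 0, "rx": 0, "ry": 0, "rz": 0.0397, "fingers": 0.29},
], grip_force=40)

```text
t: 1.53
ee_pos: [523.2, -5.9, 253.5]
eef_rot: [[0.808, -0.589, 0.001], [-0.589, -0.808, -0.0], [0.001, -0.0, -1.0]]
ft_force: [0.7, -0.6, 0.8]
finger_gap: 25.1
```

Request:
jog_arm([
  {"dx": 0, "dy": 0, "dz": 0.7, "rx": 0, "ry": 0, "rz": 0.0397, "fingers": 0.29},
  {"dx": 0, "dy": 0, "dz": 0.7, "rx": 0, "ry": 0, "rz": 0.0397, "fingers": 0.29},
  {"dx": 0, "dy": 0, "dz": 0.7, "rx": 0, "ry": 0, "rz": 0.0397, "fingers": 0.29},
  {"dx": 0, "dy": 0, "dz": 0.7, "rx": 0, "ry": 0, "rz": 0.0397, "fingers": 0.29},
  {"dx": 0, "dy": 0, "dz": 0.7, "rx": 0, "ry": 0, "rz": 0.0397, "fingers": 0.29},
  {"dx": 0, "dy": 0, "dz": 0.7, "rx": 0, "ry": 0, "rz": 0.0397, "fingers": 0.29},
  {"dx": 0, "dy": 0, "dz": 0.7, "rx": 0, "ry": 0, "rz": 0.0397, "fingers": 0.29},
  {"dx": 0, "dy": 0, "dz": 0.7, "rx": 0, "ry": 0, "rz": 0.0397, "fingers": 0.29},
], grip_force=40)

```text
t: 2.2
ee_pos: [523.4, -5.8, 140.7]
eef_rot: [[-0.056, -0.998, 0.001], [-0.998, 0.056, -0.001], [0.001, -0.001, -1.0]]
ft_force: [0.3, 0.4, -0.2]
finger_gap: 24.5
```

Request:
jog_arm([
  {"dx": 0, "dy": 0, "dz": 0.5, "rx": 0, "ry": 0, "rz": 0.0397, "fingers": 0.29},
  {"dx": 0, "dy": 0, "dz": 0, "rx": 0, "ry": 0, "rz": 0, "fingers": 0.29},
  {"dx": 0, "dy": 0, "dz": 0, "rx": 0, "ry": 0, "rz": 0, "fingers": 0.29},
  {"dx": 0, "dy": 0, "dz": 0, "rx": 0, "ry": 0, "rz": 0, "fingers": 0.29},
], grip_force=40)

```text
t: 2.53
ee_pos: [523.1, -5.7, 131.7]
eef_rot: [[-0.172, -0.985, 0.001], [-0.985, 0.172, -0.0], [0.0, -0.001, -1.0]]
ft_force: [0.4, 0.4, -0.1]
finger_gap: 24.6
```

Run:
```python
from h import *
s=arm.read_state();print(s['t'],s['ee_pos'],s['eef_rot'].round(3),s['ft_force'],s['finger_gap'],s['joint_positions'])
print(proj('wrist',[522.2,-5.5,96]),proj('wrist',[561.6,-12.4,99]))
snap('wrist','w2.png')
```

```text
2.5333 [523.0839335   -5.72791899 131.71876852] [[-0.172 -0.985  0.001]
 [-0.985  0.172 -0.   ]
 [ 0.    -0.001 -1.   ]] [ 0.36619384  0.38320901 -0.07823081] 24.550166265276683 [-20.91227746  32.14792332  22.69985584 124.02044672 -25.70424305
  28.21919477 -78.33055708]
[321.7741491  292.41134779] [321.7464812 217.7558535]
```

View pics/w2.png

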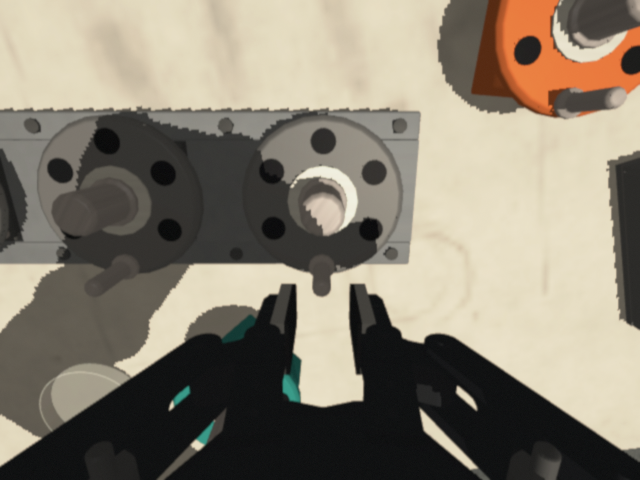

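Pin C's top is at about (321,287) and its post at (323,214), between the fingers and within 2 mm of the estimate. Next: lower, then start the CCW push gently.

Request:
jog_arm([
  {"dx": 0, "dy": -0.05, "dz": 0.8, "rx": 0, "ry": 0, "rz": 0, "fingers": 0.29},
  {"dx": 0, "dy": 0, "dz": 0.7, "rx": 0, "ry": 0, "rz": 0, "fingers": 0.29},
  {"dx": 0, "dy": 0, "dz": 0.4, "rx": 0, "ry": 0, "rz": 0, "fingers": 0.29},
  {"dx": 0, "dy": 0, "dz": 0, "rx": 0, "ry": 0, "rz": 0, "fingers": 0.29},
  {"dx": 0, "dy": 0, "dz": 0, "rx": 0, "ry": 0, "rz": 0, "fingers": 0.29},
], grip_force=40)

```text
t: 3.0
ee_pos: [523.3, -5.9, 93.6]
eef_rot: [[-0.174, -0.985, 0.0], [-0.985, 0.174, 0.0], [-0.0, -0.0, -1.0]]
ft_force: [0.8, 0.5, 0.7]
finger_gap: 25.1
```

Request:
jog_arm([
  {"dx": 0.209, "dy": -0.011, "dz": 0, "rx": 0, "ry": 0, "rz": -0.0333, "fingers": 0.29},
  {"dx": 0.14, "dy": -0.005, "dz": 0, "rx": 0, "ry": 0, "rz": -0.0222, "fingers": 0.29},
  {"dx": 0, "dy": 0, "dz": 0, "rx": 0, "ry": 0, "rz": 0, "fingers": 0.29},
], grip_force=40)

```text
t: 3.25
ee_pos: [523.1, -13.3, 94.3]
eef_rot: [[-0.0, -1.0, 0.002], [-1.0, 0.0, 0.0], [-0.0, -0.002, -1.0]]
ft_force: [0.4, -0.7, -0.6]
finger_gap: 25.2
```

Request:
jog_arm([
  {"dx": 0.105, "dy": -0.003, "dz": 0, "rx": 0, "ry": 0, "rz": -0.0167, "fingers": 0.29},
  {"dx": 0, "dy": 0, "dz": 0, "rx": 0, "ry": 0, "rz": 0, "fingers": 0.29},
  {"dx": 0, "dy": 0, "dz": 0, "rx": 0, "ry": 0, "rz": 0, "fingers": 0.29},
], grip_force=40)

```text
t: 3.5
ee_pos: [523.0, -14.7, 93.9]
eef_rot: [[0.049, -0.999, 0.001], [-0.999, -0.049, 0.0], [-0.0, -0.001, -1.0]]
ft_force: [0.6, 0.1, -0.8]
finger_gap: 25.1
```

Request:
jog_arm([
  {"dx": 0.105, "dy": -0.003, "dz": 0, "rx": 0, "ry": 0, "rz": -0.0167, "fingers": 0.29},
  {"dx": 0.07, "dy": -0.003, "dz": 0, "rx": 0, "ry": 0, "rz": -0.0111, "fingers": 0.29},
  {"dx": 0, "dy": 0, "dz": 0, "rx": 0, "ry": 0, "rz": 0, "fingers": 0.29},
], grip_force=40)

```text
t: 3.75
ee_pos: [523.1, -18.2, 93.5]
eef_rot: [[0.138, -0.99, 0.0], [-0.99, -0.138, 0.0], [-0.0, -0.0, -1.0]]
ft_force: [-0.0, -0.3, 0.1]
finger_gap: 24.9
```

Request:
jog_arm([
  {"dx": 0.105, "dy": -0.003, "dz": 0, "rx": 0, "ry": 0, "rz": -0.0167, "fingers": 0.29},
  {"dx": 0.0, "dy": 0, "dz": 0, "rx": 0, "ry": 0, "rz": 0, "fingers": 0.29},
  {"dx": 0, "dy": 0, "dz": 0, "rx": 0, "ry": 0, "rz": 0, "fingers": 0.29},
], grip_force=40)

```text
t: 4.0
ee_pos: [523.4, -20.4, 93.3]
eef_rot: [[0.188, -0.982, 0.0], [-0.982, -0.188, -0.0], [0.0, -0.0, -1.0]]
ft_force: [0.7, -0.7, 1.2]
finger_gap: 24.4
```

Run:
```python
from h import *
s=arm.read_state();print(s['t'],s['ee_pos'],s['ft_force'])
snap('wrist','w3.png')
im=cv2.imread('pics/w3.png')
cv2.imwrite('pics/w3.png',im)
```

```text
4.0 [523.36098635 -20.40467449  93.32072658] [ 0.71964378 -0.73819636  1.16029107]
```

View pics/w3.png

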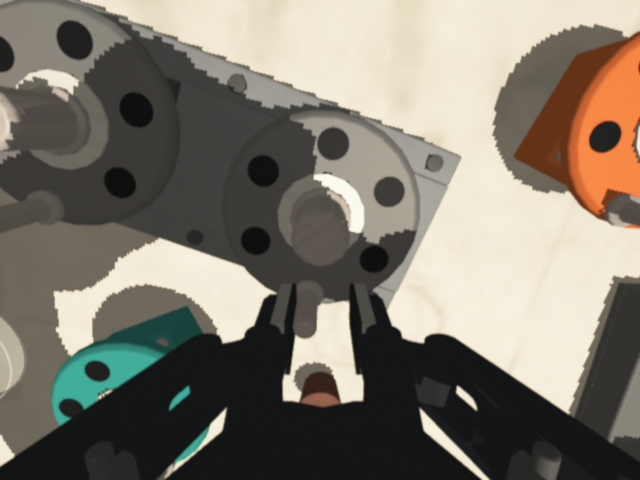

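The pin (305,310) rests on the trailing pad, the wheel has started to follow, and the force is under 1 N. C runs freely, so I'll finish its quarter turn.

Request:
jog_arm([
  {"dx": 0.209, "dy": -0.011, "dz": 0, "rx": 0, "ry": 0, "rz": -0.0333, "fingers": 0.29},
  {"dx": 0.209, "dy": -0.011, "dz": 0, "rx": 0, "ry": 0, "rz": -0.0333, "fingers": 0.29},
  {"dx": 0.209, "dy": -0.011, "dz": 0, "rx": 0, "ry": 0, "rz": -0.0333, "fingers": 0.29},
  {"dx": 0.209, "dy": -0.011, "dz": 0, "rx": 0, "ry": 0, "rz": -0.0333, "fingers": 0.29},
  {"dx": 0, "dy": 0, "dz": 0, "rx": 0, "ry": 0, "rz": 0, "fingers": 0.29},
], grip_force=40)

```text
t: 4.47
ee_pos: [530.1, -36.3, 93.3]
eef_rot: [[0.572, -0.82, 0.0], [-0.82, -0.572, -0.0], [0.0, -0.0, -1.0]]
ft_force: [0.8, -0.3, -0.3]
finger_gap: 24.7
```

Request:
jog_arm([
  {"dx": 0.209, "dy": -0.011, "dz": 0, "rx": 0, "ry": 0, "rz": -0.0333, "fingers": 0.29},
  {"dx": 0.209, "dy": -0.011, "dz": 0, "rx": 0, "ry": 0, "rz": -0.0333, "fingers": 0.29},
  {"dx": 0.209, "dy": -0.011, "dz": 0, "rx": 0, "ry": 0, "rz": -0.0333, "fingers": 0.29},
  {"dx": 0.209, "dy": -0.011, "dz": 0, "rx": 0, "ry": 0, "rz": -0.0333, "fingers": 0.29},
  {"dx": 0, "dy": 0, "dz": 0, "rx": 0, "ry": 0, "rz": 0, "fingers": 0.29},
], grip_force=40)

```text
t: 4.88
ee_pos: [542.3, -47.4, 93.2]
eef_rot: [[0.855, -0.518, 0.0], [-0.518, -0.855, 0.0], [0.0, -0.0, -1.0]]
ft_force: [0.4, 0.7, 0.2]
finger_gap: 24.8
```

```bash
cat > st.py <<'E'
from h import *
s=arm.read_state();R=s['eef_rot'];print(round(s['t'],2),s['ee_pos'].round(1),'angx',np.degrees(np.arctan2(R[1,0],R[0,0])).round(1),'F tool',(R.T@s['ft_force']).round(1),s['finger_gap'].round(1),'q7',s['joint_positions'][6].round(0))
E
python3 st.py
```

```text
Traceback (most recent call last):
  File "st.py", line 2, in <module>
    s=arm.read_state();R=s['eef_rot'];print(round(s['t'],2),s['ee_pos'].round(1),'angx',np.degrees(np.arctan2(R[1,0],R[0,0])).round(1),'F tool',(R.T@s['ft_force']).round(1),s['finger_gap'].round(1),'q7',s['joint_positions'][6].round(0))
                                                                                                                                                                             ^^^^^^^^^^^^^^^^^^^^^
AttributeError: 'float' object has no attribute 'round'
```

Request:
jog_arm([
  {"dx": 0.209, "dy": -0.011, "dz": 0, "rx": 0, "ry": 0, "rz": -0.0333, "fingers": 0.29},
  {"dx": 0.209, "dy": -0.011, "dz": 0, "rx": 0, "ry": 0, "rz": -0.0333, "fingers": 0.29},
  {"dx": 0.209, "dy": -0.011, "dz": 0, "rx": 0, "ry": 0, "rz": -0.0333, "fingers": 0.29},
  {"dx": 0.209, "dy": -0.011, "dz": 0, "rx": 0, "ry": 0, "rz": -0.0333, "fingers": 0.29},
  {"dx": 0.209, "dy": -0.011, "dz": 0, "rx": 0, "ry": 0, "rz": -0.0333, "fingers": 0.29},
  {"dx": 0, "dy": 0, "dz": 0, "rx": 0, "ry": 0, "rz": 0, "fingers": 0.29},
  {"dx": 0, "dy": 0, "dz": 0, "rx": 0, "ry": 0, "rz": 0, "fingers": 0.29},
], grip_force=40)

```text
t: 5.47
ee_pos: [561.7, -52.8, 93.1]
eef_rot: [[1.0, -0.025, -0.0], [-0.025, -1.0, 0.0], [-0.0, -0.0, -1.0]]
ft_force: [0.0, -0.4, 0.4]
finger_gap: 24.9
```

Request:
jog_arm([
  {"dx": -0.2, "dy": 0, "dz": 0, "rx": 0, "ry": 0, "rz": 0, "fingers": 0.29},
  {"dx": 0, "dy": 0, "dz": 0, "rx": 0, "ry": 0, "rz": 0, "fingers": 0.29},
  {"dx": 0, "dy": 0, "dz": -1, "rx": 0, "ry": 0, "rz": 0, "fingers": 0.29},
  {"dx": 0, "dy": 0, "dz": -1, "rx": 0, "ry": 0, "rz": 0, "fingers": 0.29},
  {"dx": 0, "dy": 0, "dz": -0.3, "rx": 0, "ry": 0, "rz": 0, "fingers": 0.29},
  {"dx": 0, "dy": 0, "dz": 0, "rx": 0, "ry": 0, "rz": 0, "fingers": 0.29},
], grip_force=40)

```text
t: 5.97
ee_pos: [558.9, -52.6, 140.9]
eef_rot: [[1.0, -0.021, 0.004], [-0.021, -1.0, -0.0], [0.004, 0.0, -1.0]]
ft_force: [0.4, -0.3, 0.2]
finger_gap: 24.6
```

```bash
sed -i "s/s\['finger_gap'\].round(1)/s['finger_gap']/" st.py; python3 st.py; python3 -c "
from h import *;snap('wrist','w4.png')"
```

```text
5.97 [558.9 -52.6 140.9] angx -1.2 F tool [ 0.4  0.3 -0.2] 24.596619786297435 q7 -8.0
```

View pics/w4.png

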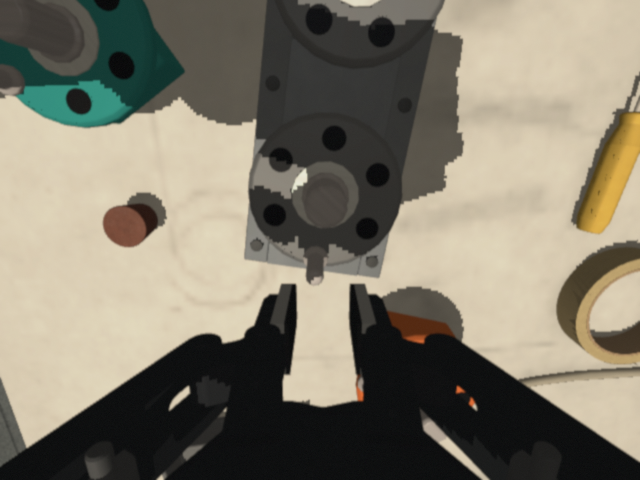

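Wheel C is turned by about 90°, with its pin now at (315,280) pointing along -y. The pads are clear. I'll refine the positions using the wrist views.

Run:
```python
from h import *
print('post C now',ray('wrist',325,203,99).round(1),'pin C now',ray('wrist',315,279,96).round(1))
T=np.array(calibration('wrist')['tool_from_camera'])
R=np.array([[-.172,-.985,.001],[-.985,.172,0],[0,-.001,-1]]);p=np.array([523.08,-5.73,131.72])
c=(cam('wrist')[0],R@T[:3,:3],R@T[:3,3]+p)
print('w2 post C',ray('',323,212,99,c).round(1),'pin C',ray('',321,286,96,c).round(1))
```

```text
post C now [561.2  -9.8  99. ] pin C now [555.1 -51.3  96. ]
w2 post C [562.5 -13.8  99. ] pin C [524.1  -6.1  96. ]
```

Request:
jog_arm([
  {"dx": -0.12, "dy": -1, "dz": 0, "rx": 0, "ry": 0, "rz": 0, "fingers": 0.29},
  {"dx": -0.12, "dy": -1, "dz": 0, "rx": 0, "ry": 0, "rz": 0, "fingers": 0.29},
  {"dx": -0.12, "dy": -1, "dz": 0, "rx": 0, "ry": 0, "rz": 0, "fingers": 0.29},
  {"dx": -0.12, "dy": -1, "dz": 0, "rx": 0, "ry": 0, "rz": 0, "fingers": 0.29},
  {"dx": -0.12, "dy": -1, "dz": 0, "rx": 0, "ry": 0, "rz": 0, "fingers": 0.29},
  {"dx": -0.12, "dy": -1, "dz": 0, "rx": 0, "ry": 0, "rz": 0, "fingers": 0.29},
  {"dx": -0.12, "dy": -1, "dz": 0, "rx": 0, "ry": 0, "rz": 0, "fingers": 0.29},
  {"dx": -0.095, "dy": -1, "dz": 0, "rx": 0, "ry": 0, "rz": 0, "fingers": 0.29},
], grip_force=40)

```text
t: 6.68
ee_pos: [541.1, 108.4, 138.0]
eef_rot: [[1.0, -0.02, -0.002], [-0.02, -1.0, -0.001], [-0.002, 0.001, -1.0]]
ft_force: [0.5, -0.5, -1.2]
finger_gap: 25.0
```

Request:
jog_arm([
  {"dx": 0, "dy": -0.165, "dz": 0, "rx": 0, "ry": 0, "rz": 0.03925, "fingers": 0.29},
  {"dx": 0, "dy": 0, "dz": 0, "rx": 0, "ry": 0, "rz": 0.03925, "fingers": 0.29},
  {"dx": 0, "dy": 0, "dz": 0, "rx": 0, "ry": 0, "rz": 0.03925, "fingers": 0.29},
  {"dx": 0, "dy": 0, "dz": 0, "rx": 0, "ry": 0, "rz": 0.03925, "fingers": 0.29},
  {"dx": 0, "dy": 0, "dz": 0, "rx": 0, "ry": 0, "rz": 0.03925, "fingers": 0.29},
  {"dx": 0, "dy": 0, "dz": 0, "rx": 0, "ry": 0, "rz": 0.03925, "fingers": 0.29},
  {"dx": 0, "dy": 0, "dz": 0, "rx": 0, "ry": 0, "rz": 0.03925, "fingers": 0.29},
], grip_force=40)

```text
t: 7.27
ee_pos: [541.5, 110.8, 138.0]
eef_rot: [[0.63, -0.777, -0.002], [-0.777, -0.63, -0.001], [-0.0, 0.002, -1.0]]
ft_force: [-0.0, 0.0, 0.7]
finger_gap: 24.7
```

Request:
jog_arm([
  {"dx": 0, "dy": 0, "dz": 0, "rx": 0, "ry": 0, "rz": 0.03925, "fingers": 0.29},
  {"dx": 0, "dy": 0, "dz": 0, "rx": 0, "ry": 0, "rz": 0.03925, "fingers": 0.29},
  {"dx": 0, "dy": 0, "dz": 0, "rx": 0, "ry": 0, "rz": 0.03925, "fingers": 0.29},
  {"dx": 0, "dy": 0, "dz": 0, "rx": 0, "ry": 0, "rz": 0.03925, "fingers": 0.29},
  {"dx": 0, "dy": 0, "dz": 0, "rx": 0, "ry": 0, "rz": 0.03925, "fingers": 0.29},
  {"dx": 0, "dy": 0, "dz": 0, "rx": 0, "ry": 0, "rz": 0.03925, "fingers": 0.29},
  {"dx": 0, "dy": 0, "dz": 0, "rx": 0, "ry": 0, "rz": 0.03925, "fingers": 0.29},
  {"dx": 0, "dy": 0, "dz": 0, "rx": 0, "ry": 0, "rz": 0, "fingers": 0.29},
], grip_force=40)

```text
t: 7.93
ee_pos: [541.4, 111.0, 138.0]
eef_rot: [[-0.176, -0.984, -0.002], [-0.984, 0.176, -0.002], [0.002, 0.002, -1.0]]
ft_force: [-0.7, -0.6, 0.3]
finger_gap: 25.0
```

```bash
python3 st.py
```

```text
7.93 [541.4 111.  138. ] angx -100.2 F tool [ 0.7  0.6 -0.3] 25.011304347170686 q7 -94.0
```

Request:
jog_arm([
  {"dx": 0, "dy": -0.1, "dz": 0.8, "rx": 0, "ry": 0, "rz": 0, "fingers": 0.29},
  {"dx": 0, "dy": 0, "dz": 0.8, "rx": 0, "ry": 0, "rz": 0, "fingers": 0.29},
  {"dx": 0, "dy": 0, "dz": 0.6, "rx": 0, "ry": 0, "rz": 0, "fingers": 0.29},
  {"dx": 0, "dy": 0, "dz": 0, "rx": 0, "ry": 0, "rz": 0, "fingers": 0.29},
  {"dx": 0, "dy": 0, "dz": 0, "rx": 0, "ry": 0, "rz": 0, "fingers": 0.29},
], grip_force=40)

```text
t: 8.35
ee_pos: [543.5, 110.4, 94.4]
eef_rot: [[-0.173, -0.985, -0.002], [-0.985, 0.173, -0.001], [0.001, 0.002, -1.0]]
ft_force: [-0.1, 0.2, 0.5]
finger_gap: 24.9
```

Request:
jog_arm([
  {"dx": 0.105, "dy": -0.003, "dz": 0, "rx": 0, "ry": 0, "rz": -0.0167, "fingers": 0.29},
  {"dx": 0.105, "dy": -0.006, "dz": 0, "rx": 0, "ry": 0, "rz": -0.0167, "fingers": 0.29},
  {"dx": 0.105, "dy": -0.006, "dz": 0, "rx": 0, "ry": 0, "rz": -0.0167, "fingers": 0.29},
  {"dx": 0.105, "dy": -0.006, "dz": 0, "rx": 0, "ry": 0, "rz": -0.0167, "fingers": 0.29},
  {"dx": 0, "dy": 0, "dz": 0, "rx": 0, "ry": 0, "rz": 0, "fingers": 0.29},
  {"dx": 0, "dy": 0, "dz": 0, "rx": 0, "ry": 0, "rz": 0, "fingers": 0.29},
], grip_force=40)

```text
t: 8.85
ee_pos: [544.4, 103.2, 96.0]
eef_rot: [[0.035, -0.999, 0.001], [-0.999, -0.035, 0.001], [-0.001, -0.001, -1.0]]
ft_force: [-0.2, 2.3, 1.5]
finger_gap: 24.7
```

Request:
jog_arm([
  {"dx": 0.105, "dy": -0.003, "dz": 0, "rx": 0, "ry": 0, "rz": -0.0167, "fingers": 0.29},
  {"dx": 0, "dy": 0, "dz": 0, "rx": 0, "ry": 0, "rz": 0, "fingers": 0.29},
  {"dx": 0, "dy": 0, "dz": 0, "rx": 0, "ry": 0, "rz": 0, "fingers": 0.29},
], grip_force=40)

```text
t: 9.1
ee_pos: [544.6, 101.8, 95.9]
eef_rot: [[0.087, -0.996, 0.001], [-0.996, -0.087, 0.002], [-0.002, -0.001, -1.0]]
ft_force: [-0.1, 5.7, 3.1]
finger_gap: 24.7
```

```bash
python3 st.py
```

```text
9.1 [544.6 101.8  95.9] angx -85.0 F tool [-5.6 -0.4 -3.1] 24.682859311699048 q7 -81.0
```

B shows 5.7 N, so it looks like the binding one. I'll continue in small steps and watch the force.

Request:
jog_arm([
  {"dx": 0.105, "dy": -0.003, "dz": 0, "rx": 0, "ry": 0, "rz": -0.0167, "fingers": 0.29},
  {"dx": 0, "dy": 0, "dz": 0, "rx": 0, "ry": 0, "rz": 0, "fingers": 0.29},
  {"dx": 0, "dy": 0, "dz": 0, "rx": 0, "ry": 0, "rz": 0, "fingers": 0.29},
], grip_force=40)

```text
t: 9.35
ee_pos: [544.7, 99.6, 95.8]
eef_rot: [[0.139, -0.99, 0.001], [-0.99, -0.139, 0.002], [-0.001, -0.001, -1.0]]
ft_force: [-0.4, 5.8, 3.5]
finger_gap: 25.0
```

Request:
jog_arm([
  {"dx": 0.105, "dy": -0.003, "dz": 0, "rx": 0, "ry": 0, "rz": -0.0167, "fingers": 0.29},
  {"dx": 0, "dy": 0, "dz": 0, "rx": 0, "ry": 0, "rz": 0, "fingers": 0.29},
  {"dx": 0, "dy": 0, "dz": 0, "rx": 0, "ry": 0, "rz": 0, "fingers": 0.29},
], grip_force=40)

```text
t: 9.6
ee_pos: [544.9, 97.7, 95.7]
eef_rot: [[0.191, -0.982, 0.0], [-0.982, -0.191, 0.002], [-0.002, -0.001, -1.0]]
ft_force: [-0.7, 5.8, 3.4]
finger_gap: 25.0
```

```bash
python3 st.py
```

```text
9.6 [544.9  97.7  95.7] angx -79.0 F tool [-5.9 -0.5 -3.4] 25.017617731987155 q7 -77.0
```

Request:
jog_arm([
  {"dx": 0.105, "dy": -0.003, "dz": 0, "rx": 0, "ry": 0, "rz": -0.0167, "fingers": 0.29},
  {"dx": 0.105, "dy": -0.003, "dz": 0, "rx": 0, "ry": 0, "rz": -0.0167, "fingers": 0.29},
  {"dx": 0, "dy": 0, "dz": 0, "rx": 0, "ry": 0, "rz": 0, "fingers": 0.29},
  {"dx": 0, "dy": 0, "dz": 0, "rx": 0, "ry": 0, "rz": 0, "fingers": 0.29},
], grip_force=40)

```text
t: 9.93
ee_pos: [545.8, 93.9, 95.7]
eef_rot: [[0.293, -0.956, 0.0], [-0.956, -0.293, 0.002], [-0.002, -0.001, -1.0]]
ft_force: [-0.1, 5.6, 4.5]
finger_gap: 24.7
```

Request:
jog_arm([
  {"dx": 0.105, "dy": -0.003, "dz": 0, "rx": 0, "ry": 0, "rz": -0.0167, "fingers": 0.29},
  {"dx": 0.105, "dy": -0.003, "dz": 0, "rx": 0, "ry": 0, "rz": -0.0167, "fingers": 0.29},
  {"dx": 0, "dy": 0, "dz": 0, "rx": 0, "ry": 0, "rz": 0, "fingers": 0.29},
  {"dx": 0, "dy": 0, "dz": 0, "rx": 0, "ry": 0, "rz": 0, "fingers": 0.29},
], grip_force=40)

```text
t: 10.27
ee_pos: [546.9, 90.3, 95.8]
eef_rot: [[0.391, -0.92, -0.0], [-0.92, -0.391, 0.002], [-0.002, -0.001, -1.0]]
ft_force: [-1.5, 7.1, 4.8]
finger_gap: 24.8
```

```bash
python3 st.py; python3 -c "
from h import *
for z in(85,96):
  s=arm.read_state();R=s['eef_rot'];p=s['ee_pos']-R[:,0]*7.4;d=p[:2]-[582.8,103.8];print(np.degrees(np.arctan2(d[1],d[0]))%360-170, np.linalg.norm(d))
snap('wrist','w5.png')"
```

```text
10.27 [546.9  90.3  95.8] angx -67.0 F tool [-7.1 -1.4 -4.8] 24.831484343476745 q7 -68.0
19.78783123316572 39.32879931496626
19.78783123316572 39.32879931496626
```

View pics/w5.png

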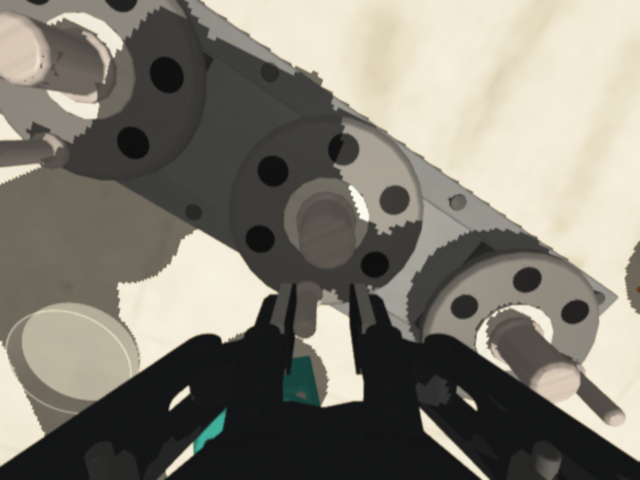

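The pin is on the trailing pad and the wheel has turned. I'll measure the angle from the disc's holes.

Run:
```python
from h import *
H=[(260,239),(273,171),(344,149),(394,200),(375,264)]
P=np.array([ray('wrist',*u,63)[:2] for u in H])
A=np.c_[2*P,np.ones(5)];s=np.linalg.lstsq(A,(P**2).sum(1),rcond=None)[0];c=s[:2]
a=np.degrees(np.arctan2(*(P-c).T[::-1]))%360
print(c,np.hypot(*(P-c).T),a,np.diff(a))
# holes clockwise from the pin: predicted pin dir
print('turn est',[(a[i]+60*(i+1)-170+180)%360-180 for i in range(5)], 'turn est -> mean pin')
```

```text
[582.69115508 103.00148798] [32.79456377 32.66033811 32.91909746 32.63785664 32.81501892] [130.01459738  69.70465347   9.17974148 309.53105929 250.12339926] [-60.30994391 -60.52491199 300.35131781 -59.40766003]
turn est [np.float64(20.01459738102153), np.float64(19.704653469901018), np.float64(19.17974148371863), np.float64(19.531059289961377), np.float64(20.12339925616584)] turn est -> mean pin
```

B is at 19.7° and about 7 N, so I'll push 5° more, then back off and lift.

Request:
jog_arm([
  {"dx": 0.095, "dy": -0.003, "dz": 0, "rx": 0, "ry": 0, "rz": -0.015, "fingers": 0.29},
  {"dx": 0.095, "dy": -0.003, "dz": 0, "rx": 0, "ry": 0, "rz": -0.015, "fingers": 0.29},
  {"dx": 0, "dy": 0, "dz": 0, "rx": 0, "ry": 0, "rz": 0, "fingers": 0.29},
  {"dx": 0, "dy": 0, "dz": 0, "rx": 0, "ry": 0, "rz": 0, "fingers": 0.29},
], grip_force=40)

```text
t: 10.65
ee_pos: [548.3, 87.3, 95.8]
eef_rot: [[0.477, -0.879, -0.001], [-0.879, -0.477, 0.003], [-0.003, -0.001, -1.0]]
ft_force: [-2.3, 6.7, 5.4]
finger_gap: 24.6
```

Request:
jog_arm([
  {"dx": -0.15, "dy": 0, "dz": 0, "rx": 0, "ry": 0, "rz": 0, "fingers": 0.29},
  {"dx": -0.15, "dy": 0, "dz": 0, "rx": 0, "ry": 0, "rz": 0, "fingers": 0.29},
  {"dx": 0, "dy": 0, "dz": 0, "rx": 0, "ry": 0, "rz": 0, "fingers": 0.29},
  {"dx": 0, "dy": 0, "dz": 0, "rx": 0, "ry": 0, "rz": 0, "fingers": 0.29},
], grip_force=40)

```text
t: 10.98
ee_pos: [545.6, 88.7, 95.1]
eef_rot: [[0.475, -0.88, -0.001], [-0.88, -0.475, -0.002], [0.001, 0.001, -1.0]]
ft_force: [0.5, 0.4, 0.4]
finger_gap: 24.9
```

```bash
python3 st.py; python3 -c "
from h import *
snap('wrist','w6.png')"
```

```text
10.98 [545.6  88.7  95.1] angx -61.6 F tool [-0.2 -0.6 -0.4] 24.876297382367916 q7 -65.0
```

Request:
jog_arm([
  {"dx": 0, "dy": 0, "dz": -0.8, "rx": 0, "ry": 0, "rz": 0, "fingers": 0.29},
  {"dx": 0, "dy": 0, "dz": -0.8, "rx": 0, "ry": 0, "rz": 0, "fingers": 0.29},
  {"dx": 0, "dy": 0, "dz": -0.7, "rx": 0, "ry": 0, "rz": 0.0356, "fingers": 0.29},
  {"dx": 0, "dy": 0, "dz": 0, "rx": 0, "ry": 0, "rz": 0.0356, "fingers": 0.29},
  {"dx": 0, "dy": 0, "dz": 0, "rx": 0, "ry": 0, "rz": 0.0356, "fingers": 0.29},
  {"dx": 0, "dy": 0, "dz": 0, "rx": 0, "ry": 0, "rz": 0.0356, "fingers": 0.29},
  {"dx": 0, "dy": 0, "dz": 0, "rx": 0, "ry": 0, "rz": 0.0356, "fingers": 0.29},
  {"dx": 0, "dy": 0, "dz": 0, "rx": 0, "ry": 0, "rz": 0.0356, "fingers": 0.29},
], grip_force=40)

```text
t: 11.7
ee_pos: [546.0, 88.9, 141.3]
eef_rot: [[-0.18, -0.984, 0.0], [-0.984, 0.18, -0.001], [0.001, -0.0, -1.0]]
ft_force: [-0.4, -0.0, -0.2]
finger_gap: 24.8
```

Request:
jog_arm([
  {"dx": -1, "dy": 0.042, "dz": 0, "rx": 0, "ry": 0, "rz": 0, "fingers": 0.29},
  {"dx": -1, "dy": 0.042, "dz": 0, "rx": 0, "ry": 0, "rz": 0, "fingers": 0.29},
  {"dx": -1, "dy": 0.042, "dz": 0, "rx": 0, "ry": 0, "rz": 0, "fingers": 0.29},
  {"dx": -1, "dy": 0.042, "dz": 0, "rx": 0, "ry": 0, "rz": 0, "fingers": 0.29},
  {"dx": -1, "dy": 0.042, "dz": 0, "rx": 0, "ry": 0, "rz": 0, "fingers": 0.29},
  {"dx": -1, "dy": 0.042, "dz": 0, "rx": 0, "ry": 0, "rz": 0, "fingers": 0.29},
  {"dx": -0.97, "dy": 0.042, "dz": 0, "rx": 0, "ry": 0, "rz": 0, "fingers": 0.29},
  {"dx": 0, "dy": 0, "dz": 0, "rx": 0, "ry": 0, "rz": 0, "fingers": 0.29},
], grip_force=40)

```text
t: 12.37
ee_pos: [564.8, 233.2, 141.0]
eef_rot: [[-0.168, -0.986, 0.001], [-0.986, 0.168, 0.002], [-0.003, -0.001, -1.0]]
ft_force: [0.1, 1.1, -0.1]
finger_gap: 24.4
```

```bash
python3 st.py
```

```text
12.37 [564.8 233.2 141. ] angx -99.7 F tool [-1.1  0.1  0.1] 24.38267874223625 q7 -105.0
```

Request:
jog_arm([
  {"dx": 0, "dy": 0, "dz": 0, "rx": 0, "ry": 0, "rz": 0, "fingers": 0.29},
  {"dx": 0, "dy": 0, "dz": 0, "rx": 0, "ry": 0, "rz": 0, "fingers": 0.29},
  {"dx": 0, "dy": 0, "dz": 0, "rx": 0, "ry": 0, "rz": 0, "fingers": 0.29},
], grip_force=40)

```text
t: 12.62
ee_pos: [564.3, 226.0, 141.2]
eef_rot: [[-0.176, -0.984, -0.0], [-0.984, 0.176, -0.001], [0.002, 0.0, -1.0]]
ft_force: [0.9, 0.2, 0.2]
finger_gap: 24.6
```

Request:
jog_arm([
  {"dx": -0.04, "dy": 0, "dz": 0.8, "rx": 0, "ry": 0, "rz": 0, "fingers": 0.29},
  {"dx": 0, "dy": 0, "dz": 0.8, "rx": 0, "ry": 0, "rz": 0, "fingers": 0.29},
  {"dx": 0, "dy": 0, "dz": 0.7, "rx": 0, "ry": 0, "rz": 0, "fingers": 0.29},
  {"dx": 0, "dy": 0, "dz": 0, "rx": 0, "ry": 0, "rz": 0, "fingers": 0.29},
  {"dx": 0, "dy": 0, "dz": 0, "rx": 0, "ry": 0, "rz": 0, "fingers": 0.29},
], grip_force=40)

```text
t: 13.03
ee_pos: [564.2, 227.3, 94.9]
eef_rot: [[-0.176, -0.984, -0.002], [-0.984, 0.176, -0.001], [0.002, 0.001, -1.0]]
ft_force: [0.7, -0.5, -0.1]
finger_gap: 24.8
```

Request:
jog_arm([
  {"dx": 0.105, "dy": -0.003, "dz": 0, "rx": 0, "ry": 0, "rz": -0.0167, "fingers": 0.29},
  {"dx": 0.105, "dy": -0.003, "dz": 0, "rx": 0, "ry": 0, "rz": -0.0167, "fingers": 0.29},
  {"dx": 0.105, "dy": -0.003, "dz": 0, "rx": 0, "ry": 0, "rz": -0.0167, "fingers": 0.29},
  {"dx": 0.105, "dy": -0.003, "dz": 0, "rx": 0, "ry": 0, "rz": -0.0167, "fingers": 0.29},
  {"dx": 0, "dy": 0, "dz": 0, "rx": 0, "ry": 0, "rz": 0, "fingers": 0.29},
  {"dx": 0, "dy": 0, "dz": 0, "rx": 0, "ry": 0, "rz": 0, "fingers": 0.29},
], grip_force=40)

```text
t: 13.53
ee_pos: [564.7, 220.1, 96.3]
eef_rot: [[0.033, -0.999, 0.001], [-0.999, -0.033, 0.0], [-0.0, -0.001, -1.0]]
ft_force: [0.5, -1.0, 0.8]
finger_gap: 25.0
```

Request:
jog_arm([
  {"dx": 0.105, "dy": -0.003, "dz": 0, "rx": 0, "ry": 0, "rz": -0.0167, "fingers": 0.29},
  {"dx": 0.105, "dy": -0.003, "dz": 0, "rx": 0, "ry": 0, "rz": -0.0167, "fingers": 0.29},
  {"dx": 0, "dy": 0, "dz": 0, "rx": 0, "ry": 0, "rz": 0, "fingers": 0.29},
  {"dx": 0, "dy": 0, "dz": 0, "rx": 0, "ry": 0, "rz": 0, "fingers": 0.29},
], grip_force=40)

```text
t: 13.87
ee_pos: [564.7, 216.3, 95.7]
eef_rot: [[0.137, -0.991, 0.001], [-0.991, -0.137, 0.0], [-0.0, -0.001, -1.0]]
ft_force: [-1.0, 0.1, -0.4]
finger_gap: 24.7
```

```bash
python3 st.py
```

```text
13.87 [564.7 216.3  95.7] angx -82.1 F tool [-0.2  1.   0.4] 24.682884850942244 q7 -90.0
```

A runs freely. I'll complete its quarter turn.

Request:
jog_arm([
  {"dx": 0.209, "dy": -0.011, "dz": 0, "rx": 0, "ry": 0, "rz": -0.0333, "fingers": 0.29},
  {"dx": 0.209, "dy": -0.011, "dz": 0, "rx": 0, "ry": 0, "rz": -0.0333, "fingers": 0.29},
  {"dx": 0, "dy": 0, "dz": 0, "rx": 0, "ry": 0, "rz": 0, "fingers": 0.29},
], grip_force=40)

```text
t: 14.12
ee_pos: [566.5, 207.6, 95.5]
eef_rot: [[0.342, -0.94, -0.0], [-0.94, -0.342, -0.0], [0.0, 0.0, -1.0]]
ft_force: [-0.5, -0.5, -0.2]
finger_gap: 24.8
```

Request:
jog_arm([
  {"dx": 0.209, "dy": -0.011, "dz": 0, "rx": 0, "ry": 0, "rz": -0.0333, "fingers": 0.29},
  {"dx": 0.209, "dy": -0.011, "dz": 0, "rx": 0, "ry": 0, "rz": -0.0333, "fingers": 0.29},
  {"dx": 0.209, "dy": -0.011, "dz": 0, "rx": 0, "ry": 0, "rz": -0.0333, "fingers": 0.29},
  {"dx": 0.209, "dy": -0.011, "dz": 0, "rx": 0, "ry": 0, "rz": -0.0333, "fingers": 0.29},
  {"dx": 0, "dy": 0, "dz": 0, "rx": 0, "ry": 0, "rz": 0, "fingers": 0.29},
], grip_force=40)

```text
t: 14.53
ee_pos: [575.5, 193.3, 95.3]
eef_rot: [[0.692, -0.722, -0.0], [-0.722, -0.692, -0.0], [0.0, 0.0, -1.0]]
ft_force: [0.1, 0.8, -0.8]
finger_gap: 24.9
```

```bash
python3 st.py
```

```text
14.53 [575.5 193.3  95.3] angx -46.2 F tool [-0.5 -0.7  0.8] 24.854765774171803 q7 -63.0
```

Request:
jog_arm([
  {"dx": 0.209, "dy": -0.011, "dz": 0, "rx": 0, "ry": 0, "rz": -0.0333, "fingers": 0.29},
  {"dx": 0.209, "dy": -0.011, "dz": 0, "rx": 0, "ry": 0, "rz": -0.0333, "fingers": 0.29},
  {"dx": 0.209, "dy": -0.011, "dz": 0, "rx": 0, "ry": 0, "rz": -0.0333, "fingers": 0.29},
  {"dx": 0.209, "dy": -0.011, "dz": 0, "rx": 0, "ry": 0, "rz": -0.0333, "fingers": 0.29},
  {"dx": 0, "dy": 0, "dz": 0, "rx": 0, "ry": 0, "rz": 0, "fingers": 0.29},
], grip_force=40)

```text
t: 14.95
ee_pos: [589.7, 184.4, 95.3]
eef_rot: [[0.925, -0.379, 0.0], [-0.379, -0.925, -0.0], [0.0, -0.0, -1.0]]
ft_force: [-0.6, -0.1, -0.9]
finger_gap: 24.4
```

Request:
jog_arm([
  {"dx": 0.209, "dy": -0.011, "dz": 0, "rx": 0, "ry": 0, "rz": -0.0333, "fingers": 0.29},
  {"dx": 0.209, "dy": -0.011, "dz": 0, "rx": 0, "ry": 0, "rz": -0.0333, "fingers": 0.29},
  {"dx": 0.209, "dy": -0.011, "dz": 0, "rx": 0, "ry": 0, "rz": -0.0333, "fingers": 0.29},
  {"dx": 0.105, "dy": -0.003, "dz": 0, "rx": 0, "ry": 0, "rz": -0.0167, "fingers": 0.29},
  {"dx": 0, "dy": 0, "dz": 0, "rx": 0, "ry": 0, "rz": 0, "fingers": 0.29},
  {"dx": 0, "dy": 0, "dz": 0, "rx": 0, "ry": 0, "rz": 0, "fingers": 0.29},
], grip_force=40)

```text
t: 15.45
ee_pos: [603.2, 182.1, 95.2]
eef_rot: [[1.0, -0.024, -0.0], [-0.024, -1.0, -0.0], [-0.0, 0.0, -1.0]]
ft_force: [0.6, 1.2, 0.9]
finger_gap: 25.1
```

Request:
jog_arm([
  {"dx": -0.2, "dy": 0, "dz": 0, "rx": 0, "ry": 0, "rz": 0, "fingers": 0.29},
  {"dx": 0, "dy": 0, "dz": 0, "rx": 0, "ry": 0, "rz": 0, "fingers": 0.29},
  {"dx": 0, "dy": 0, "dz": -1, "rx": 0, "ry": 0, "rz": 0, "fingers": 0.29},
  {"dx": 0, "dy": 0, "dz": -1, "rx": 0, "ry": 0, "rz": 0, "fingers": 0.29},
  {"dx": 0, "dy": 0, "dz": -0.6, "rx": 0, "ry": 0, "rz": 0, "fingers": 0.55},
  {"dx": 0, "dy": 0, "dz": 0, "rx": 0, "ry": 0, "rz": 0, "fingers": 0.55},
  {"dx": 0, "dy": 0, "dz": 0, "rx": 0, "ry": 0, "rz": 0, "fingers": 0.55},
], grip_force=80)

```text
t: 16.03
ee_pos: [599.5, 182.3, 147.9]
eef_rot: [[1.0, -0.019, 0.001], [-0.019, -1.0, 0.0], [0.001, -0.0, -1.0]]
ft_force: [0.3, 0.4, -0.2]
finger_gap: 47.1
```

```bash
python3 st.py
python3 - <<'E'
from h import *
snap('wrist','w7.png'); snap('scene','s7.png'); snap('side','d7.png')
a=cv2.imread('pics/w7.png');cv2.imwrite('pics/w7b.png',a)
for P in([602.7,220,99],[582.7,103.8,99],[562,-12,99]):print(proj('wrist',P).round(0))
E
```

```text
16.03 [599.5 182.3 147.9] angx -1.1 F tool [ 0.3 -0.4  0.2] 47.059779306597925 q7 -30.0
[328. 209.]
[298. 396.]
[276. 528.]
```

View pics/w7.png

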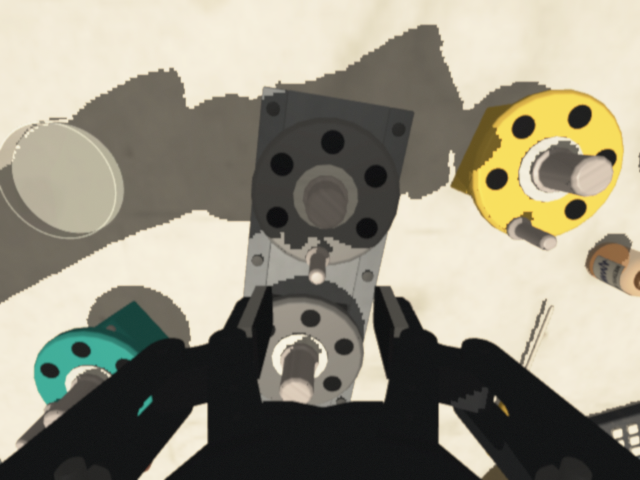

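Wheel A is turned by about 90° (pin at (318,270)), and B's post is visible at (297,388). I'll check A's angle and locate the tray by fitting a silhouette.

Run:
```python
from h import *
from scipy.optimize import minimize
H=[(277,216),(281,163),(333,141),(375,176),(367,228)]
P=np.array([ray('wrist',*u,63)[:2] for u in H]);s=np.linalg.lstsq(np.c_[2*P,np.ones(5)],(P**2).sum(1),rcond=None)[0];c=s[:2]
a=np.degrees(np.arctan2(*(P-c).T[::-1]));print('A',c,[((a[i]+60*(i+1)-170+180)%360-180).round(1) for i in range(5)],'B post',ray('wrist',297,387,99))
M={}
for n,f,seed in(('scene','s0.png',(410,365)),('side','d0.png',(440,212))):
    im=cv2.imread('pics/'+f);g=im.max(2);m=(g<105).astype(np.uint8)
    _,l,st,_=cv2.connectedComponentsWithStats(cv2.morphologyEx(m,cv2.MORPH_OPEN,np.ones((3,3))))
    k=l[seed[1],seed[0]];print(n,k,st[k]);pts=np.argwhere(l==k)[:,::-1].astype(np.float32);M[n]=(cv2.convexHull(pts),cam(n))
def cost(q,ns=('scene','side')):
    r=0;cs,sn=np.cos(q[2]),np.sin(q[2])
    for n in ns:
        h,c=M[n];B=np.array([proj('',[q[0]+cs*x-sn*y,q[1]+sn*x+cs*y,z],c) for x in(-70,70) for y in(-70,70) for z in(0,30)],np.float32)
        b=cv2.convexHull(B);i,_=cv2.intersectConvexConvex(b,h);r-=i/(cv2.contourArea(b)+cv2.contourArea(h)-i)
    return r
for ns in(('scene',),('side',),('scene','side')):
    q=minimize(cost,[470,-305,-.1],args=(ns,),method='Nelder-Mead',options=dict(initial_simplex=[[470,-305,-.1],[490,-305,-.1],[470,-285,-.1],[470,-305,.1]]));print(ns,q.x,q.fun)
```

```text
A [601.50593555 219.92058447] [np.float64(91.3), np.float64(91.7), np.float64(91.1), np.float64(91.4), np.float64(91.6)] B post [582.45556669 110.31272079  99.        ]
scene 32 [ 353  312  111  106 7181]
side 0 [     0      0    640    480 159060]
('scene',) [ 4.80383170e+02 -3.06520188e+02  1.47002638e-01] -0.9751855140084367
('side',) [132.40985895 118.07857577  -2.54525291] -0.03518089530726051
('scene', 'side') [ 4.80386213e+02 -3.06518155e+02  1.46960899e-01] -0.9866210731082464
```

A turned 91.4°. The tray is at about (478,-306). Next I'll grip post B with the jaws at -61° so they clear its pin.

Request:
jog_arm([
  {"dx": -0.19, "dy": 0.98, "dz": 0, "rx": 0, "ry": 0, "rz": 0, "fingers": 0.55},
  {"dx": -0.19, "dy": 0.98, "dz": 0, "rx": 0, "ry": 0, "rz": 0, "fingers": 0.55},
  {"dx": -0.19, "dy": 0.98, "dz": 0, "rx": 0, "ry": 0, "rz": 0, "fingers": 0.55},
  {"dx": -0.19, "dy": 0.98, "dz": 0, "rx": 0, "ry": 0, "rz": 0, "fingers": 0.55},
  {"dx": 0, "dy": 0, "dz": 0, "rx": 0, "ry": 0, "rz": 0.037, "fingers": 0.55},
  {"dx": 0, "dy": 0, "dz": 0, "rx": 0, "ry": 0, "rz": 0.037, "fingers": 0.55},
  {"dx": 0, "dy": 0, "dz": 0, "rx": 0, "ry": 0, "rz": 0.037, "fingers": 0.55},
  {"dx": 0, "dy": 0, "dz": 0, "rx": 0, "ry": 0, "rz": 0.037, "fingers": 0.55},
], grip_force=80)

```text
t: 16.85
ee_pos: [581.9, 103.5, 146.2]
eef_rot: [[0.882, -0.47, -0.002], [-0.47, -0.882, -0.0], [-0.002, 0.001, -1.0]]
ft_force: [0.5, 0.4, -0.1]
finger_gap: 47.2
```

Request:
jog_arm([
  {"dx": 0, "dy": 0, "dz": 0, "rx": 0, "ry": 0, "rz": 0.037, "fingers": 0.55},
  {"dx": 0, "dy": 0, "dz": 0, "rx": 0, "ry": 0, "rz": 0.037, "fingers": 0.55},
  {"dx": 0, "dy": 0, "dz": 0, "rx": 0, "ry": 0, "rz": 0.037, "fingers": 0.55},
  {"dx": 0, "dy": 0, "dz": 0, "rx": 0, "ry": 0, "rz": 0.037, "fingers": 0.55},
  {"dx": 0, "dy": 0, "dz": 0, "rx": 0, "ry": 0, "rz": 0.037, "fingers": 0.55},
  {"dx": 0, "dy": 0, "dz": 0, "rx": 0, "ry": 0, "rz": 0, "fingers": 0.55},
  {"dx": 0, "dy": 0, "dz": 0, "rx": 0, "ry": 0, "rz": 0, "fingers": 0.55},
  {"dx": 0, "dy": 0, "dz": 0, "rx": 0, "ry": 0, "rz": 0, "fingers": 0.55},
], grip_force=80)

```text
t: 17.52
ee_pos: [582.3, 104.0, 146.7]
eef_rot: [[0.487, -0.873, -0.001], [-0.873, -0.487, -0.0], [-0.0, 0.001, -1.0]]
ft_force: [-0.4, -1.1, -0.6]
finger_gap: 46.9
```

```bash
python3 st.py
python3 - <<'E'
from h import *
c=cam('wrist');im=snap('wrist','w8.png');print(proj('',[582.7,104,99],c))
# bright/dark holes: dark blobs on the wheel
g=cv2.cvtColor(im,cv2.COLOR_RGB2GRAY);m=(g<28).astype(np.uint8)
n,l,st,ct=cv2.connectedComponentsWithStats(m)
for i in range(1,n):
    if 250<st[i,4]<2500: print(st[i],ct[i].round(0),ray('',*ct[i],63,c).round(1)[:2])
E
```

```text
17.52 [582.3 104.  146.7] angx -60.8 F tool [0.8 0.9 0.6] 46.870231683244704 q7 -68.0
[321.17044275 279.25014488]
[158  63  19  25 331] [168.  76.] [633.8 229.5]
[204 101  23  25 443] [215. 113.] [629. 199.]
[155 182  22  21 360] [165. 192.] [572.7 207.1]
[325 198  21  21 341] [335. 208.] [614.5 111.8]
[275 212  21  20 332] [285. 222.] [591.5 135.1]
```

B's axis is at (583,104) and its turn is 24.7°, within the asked 20–30°. Descending to grip.

Request:
jog_arm([
  {"dx": 0, "dy": 0, "dz": 0.9, "rx": 0, "ry": 0, "rz": 0, "fingers": 0.55},
  {"dx": 0, "dy": 0, "dz": 0.9, "rx": 0, "ry": 0, "rz": 0, "fingers": 0.55},
  {"dx": 0, "dy": 0, "dz": 0.6, "rx": 0, "ry": 0, "rz": 0, "fingers": 0.55},
  {"dx": 0, "dy": 0, "dz": 0.3, "rx": 0, "ry": 0, "rz": 0, "fingers": 0.55},
  {"dx": 0, "dy": 0, "dz": 0, "rx": 0, "ry": 0, "rz": 0, "fingers": 0.55},
  {"dx": 0, "dy": 0, "dz": 0, "rx": 0, "ry": 0, "rz": 0, "fingers": 0.55},
], grip_force=80)

```text
t: 18.07
ee_pos: [582.7, 103.9, 93.2]
eef_rot: [[0.485, -0.874, -0.0], [-0.874, -0.485, -0.0], [-0.0, 0.0, -1.0]]
ft_force: [-0.4, -0.2, 0.6]
finger_gap: 46.9
```

Request:
jog_arm([
  {"dx": 0, "dy": 0, "dz": 0, "rx": 0, "ry": 0, "rz": 0, "fingers": 0.35},
  {"dx": 0, "dy": 0, "dz": 0, "rx": 0, "ry": 0, "rz": 0, "fingers": 0.2},
  {"dx": 0, "dy": 0, "dz": 0, "rx": 0, "ry": 0, "rz": 0, "fingers": 0.1},
  {"dx": 0, "dy": 0, "dz": 0, "rx": 0, "ry": 0, "rz": 0, "fingers": 0.1},
  {"dx": 0, "dy": 0, "dz": 0, "rx": 0, "ry": 0, "rz": 0, "fingers": 0.1},
  {"dx": 0, "dy": 0, "dz": 0, "rx": 0, "ry": 0, "rz": 0, "fingers": 0.1},
], grip_force=80)

```text
t: 18.57
ee_pos: [583.2, 104.6, 94.3]
eef_rot: [[0.485, -0.874, 0.002], [-0.874, -0.485, 0.001], [-0.0, -0.002, -1.0]]
ft_force: [-1.1, 0.4, 5.8]
finger_gap: 19.6
```

```bash
python3 st.py
```

```text
18.57 [583.2 104.6  94.3] angx -61.0 F tool [-0.9  0.7 -5.8] 19.561699429612563 q7 -67.0
```

Request:
jog_arm([
  {"dx": 0, "dy": 0, "dz": -0.2, "rx": 0, "ry": 0, "rz": 0, "fingers": 0.1},
  {"dx": 0, "dy": 0, "dz": -0.3, "rx": 0, "ry": 0, "rz": 0, "fingers": 0.1},
  {"dx": 0, "dy": 0, "dz": -0.4, "rx": 0, "ry": 0, "rz": 0, "fingers": 0.1},
  {"dx": 0, "dy": 0, "dz": -0.4, "rx": 0, "ry": 0, "rz": 0, "fingers": 0.1},
  {"dx": 0, "dy": 0, "dz": -0.4, "rx": 0, "ry": 0, "rz": 0, "fingers": 0.1},
  {"dx": 0, "dy": 0, "dz": 0, "rx": 0, "ry": 0, "rz": 0, "fingers": 0.1},
], grip_force=80)

```text
t: 19.07
ee_pos: [582.7, 103.5, 128.9]
eef_rot: [[0.485, -0.874, 0.001], [-0.874, -0.485, -0.0], [0.001, -0.0, -1.0]]
ft_force: [-0.1, -0.5, -7.5]
finger_gap: 19.4
```

```bash
python3 st.py
```

```text
19.07 [582.7 103.5 128.9] angx -61.0 F tool [0.4 0.3 7.5] 19.448756278958783 q7 -68.0
```

Request:
jog_arm([
  {"dx": 0, "dy": 0, "dz": -0.5, "rx": 0, "ry": 0, "rz": 0, "fingers": 0.1},
  {"dx": 0, "dy": 0, "dz": -0.7, "rx": 0, "ry": 0, "rz": 0, "fingers": 0.1},
  {"dx": 0, "dy": 0, "dz": -0.8, "rx": 0, "ry": 0, "rz": 0, "fingers": 0.1},
  {"dx": 0, "dy": 0, "dz": -0.8, "rx": 0, "ry": 0, "rz": 0, "fingers": 0.1},
  {"dx": 0, "dy": 0, "dz": -0.7, "rx": 0, "ry": 0, "rz": 0, "fingers": 0.1},
  {"dx": 0, "dy": 0, "dz": -0.5, "rx": 0, "ry": 0, "rz": 0, "fingers": 0.1},
], grip_force=80)

```text
t: 19.57
ee_pos: [582.1, 103.4, 208.7]
eef_rot: [[0.485, -0.875, -0.0], [-0.875, -0.485, -0.0], [0.0, 0.001, -1.0]]
ft_force: [-0.1, 0.5, -7.6]
finger_gap: 19.4
```

Request:
jog_arm([
  {"dx": 0.384, "dy": 0.363, "dz": 0, "rx": 0, "ry": 0, "rz": 0, "fingers": 0.1},
  {"dx": 0.768, "dy": 0.7255, "dz": 0, "rx": 0, "ry": 0, "rz": 0, "fingers": 0.1},
  {"dx": 0.768, "dy": 0.7255, "dz": 0, "rx": 0, "ry": 0, "rz": 0, "fingers": 0.1},
  {"dx": 0.768, "dy": 0.7255, "dz": 0, "rx": 0, "ry": 0, "rz": 0, "fingers": 0.1},
  {"dx": 0.768, "dy": 0.7255, "dz": 0, "rx": 0, "ry": 0, "rz": 0, "fingers": 0.1},
  {"dx": 0.768, "dy": 0.7255, "dz": 0, "rx": 0, "ry": 0, "rz": 0, "fingers": 0.1},
  {"dx": 0.768, "dy": 0.7255, "dz": 0, "rx": 0, "ry": 0, "rz": 0, "fingers": 0.1},
  {"dx": 0.768, "dy": 0.7255, "dz": 0, "rx": 0, "ry": 0, "rz": 0, "fingers": 0.1},
], grip_force=80)

```text
t: 20.23
ee_pos: [541.3, -51.6, 206.4]
eef_rot: [[0.484, -0.875, -0.003], [-0.875, -0.484, -0.001], [-0.001, 0.003, -1.0]]
ft_force: [-0.6, 0.4, -6.8]
finger_gap: 19.2
```

```bash
python3 st.py
```

```text
20.23 [541.3 -51.6 206.4] angx -61.0 F tool [-0.7  0.3  6.8] 19.217740421943155 q7 -54.0
```

Request:
jog_arm([
  {"dx": 0.768, "dy": 0.7255, "dz": 0, "rx": 0, "ry": 0, "rz": 0, "fingers": 0.1},
  {"dx": 0.768, "dy": 0.7255, "dz": 0, "rx": 0, "ry": 0, "rz": 0, "fingers": 0.1},
  {"dx": 0.768, "dy": 0.7255, "dz": 0, "rx": 0, "ry": 0, "rz": 0, "fingers": 0.1},
  {"dx": 0.768, "dy": 0.7255, "dz": 0, "rx": 0, "ry": 0, "rz": 0, "fingers": 0.1},
  {"dx": 0.768, "dy": 0.7255, "dz": 0, "rx": 0, "ry": 0, "rz": 0, "fingers": 0.1},
  {"dx": 0.768, "dy": 0.7255, "dz": 0, "rx": 0, "ry": 0, "rz": 0, "fingers": 0.1},
  {"dx": 0.768, "dy": 0.7255, "dz": 0, "rx": 0, "ry": 0, "rz": 0, "fingers": 0.1},
  {"dx": 0.768, "dy": 0.7255, "dz": 0, "rx": 0, "ry": 0, "rz": 0, "fingers": 0.1},
], grip_force=80)

```text
t: 20.9
ee_pos: [499.1, -214.8, 206.5]
eef_rot: [[0.484, -0.875, -0.003], [-0.875, -0.484, 0.0], [-0.002, 0.002, -1.0]]
ft_force: [0.7, -0.3, -8.1]
finger_gap: 19.2
```

Request:
jog_arm([
  {"dx": 0.768, "dy": 0.7255, "dz": 0, "rx": 0, "ry": 0, "rz": 0, "fingers": 0.1},
  {"dx": 0.768, "dy": 0.7255, "dz": 0, "rx": 0, "ry": 0, "rz": 0, "fingers": 0.1},
  {"dx": 0.768, "dy": 0.7255, "dz": 0, "rx": 0, "ry": 0, "rz": 0, "fingers": 0.1},
  {"dx": 0.768, "dy": 0.7255, "dz": 0, "rx": 0, "ry": 0, "rz": 0, "fingers": 0.1},
  {"dx": 0.384, "dy": 0.363, "dz": 0, "rx": 0, "ry": 0, "rz": 0, "fingers": 0.1},
  {"dx": 0, "dy": 0, "dz": 0, "rx": 0, "ry": 0, "rz": 0, "fingers": 0.1},
  {"dx": 0, "dy": 0, "dz": 0, "rx": 0, "ry": 0, "rz": 0, "fingers": 0.1},
  {"dx": 0, "dy": 0, "dz": 0, "rx": 0, "ry": 0, "rz": 0, "fingers": 0.1},
], grip_force=80)

```text
t: 21.57
ee_pos: [477.7, -303.8, 206.8]
eef_rot: [[0.486, -0.874, -0.001], [-0.874, -0.486, 0.002], [-0.002, 0.0, -1.0]]
ft_force: [-0.0, -0.1, -6.6]
finger_gap: 19.2
```

```bash
python3 st.py
```

```text
21.57 [ 477.7 -303.8  206.8] angx -60.9 F tool [0.1 0.  6.6] 19.231069616912947 q7 -26.0
```

Request:
jog_arm([
  {"dx": 0, "dy": 0, "dz": 0.6, "rx": 0, "ry": 0, "rz": 0, "fingers": 0.1},
  {"dx": 0, "dy": 0, "dz": 0.8, "rx": 0, "ry": 0, "rz": 0, "fingers": 0.1},
  {"dx": 0, "dy": 0, "dz": 0.8, "rx": 0, "ry": 0, "rz": 0, "fingers": 0.1},
  {"dx": 0, "dy": 0, "dz": 0.8, "rx": 0, "ry": 0, "rz": 0, "fingers": 0.1},
  {"dx": 0, "dy": 0, "dz": 0.8, "rx": 0, "ry": 0, "rz": 0, "fingers": 0.1},
  {"dx": 0, "dy": 0, "dz": 0.7, "rx": 0, "ry": 0, "rz": 0, "fingers": 0.1},
  {"dx": 0, "dy": 0, "dz": 0.5, "rx": 0, "ry": 0, "rz": 0, "fingers": 0.1},
  {"dx": 0, "dy": 0, "dz": 0.2, "rx": 0, "ry": 0, "rz": 0, "fingers": 0.1},
], grip_force=80)

```text
t: 22.23
ee_pos: [477.9, -303.4, 101.8]
eef_rot: [[0.487, -0.873, -0.002], [-0.873, -0.487, 0.002], [-0.003, 0.001, -1.0]]
ft_force: [-0.7, 0.8, -7.2]
finger_gap: 19.2
```

Request:
jog_arm([
  {"dx": 0, "dy": 0, "dz": 0.15, "rx": 0, "ry": 0, "rz": 0, "fingers": 0.1},
  {"dx": 0, "dy": 0, "dz": 0.1, "rx": 0, "ry": 0, "rz": 0, "fingers": 0.1},
  {"dx": 0, "dy": 0, "dz": 0, "rx": 0, "ry": 0, "rz": 0, "fingers": 0.1},
  {"dx": 0, "dy": 0, "dz": 0, "rx": 0, "ry": 0, "rz": 0, "fingers": 0.1},
], grip_force=80)

```text
t: 22.57
ee_pos: [478.3, -305.7, 98.9]
eef_rot: [[0.485, -0.874, 0.001], [-0.874, -0.485, -0.001], [0.001, -0.001, -1.0]]
ft_force: [-0.6, -0.1, -7.3]
finger_gap: 19.1
```

```bash
python3 st.py
```

```text
22.57 [ 478.3 -305.7   98.9] angx -61.0 F tool [-0.2  0.6  7.3] 19.061311229820987 q7 -24.0
```

Still hanging free with no contact on the walls. I'll lower it in small steps until the weight comes off.

Request:
jog_arm([
  {"dx": 0, "dy": 0, "dz": 0.1, "rx": 0, "ry": 0, "rz": 0, "fingers": 0.1},
  {"dx": 0, "dy": 0, "dz": 0.1, "rx": 0, "ry": 0, "rz": 0, "fingers": 0.1},
  {"dx": 0, "dy": 0, "dz": 0, "rx": 0, "ry": 0, "rz": 0, "fingers": 0.1},
  {"dx": 0, "dy": 0, "dz": 0, "rx": 0, "ry": 0, "rz": 0, "fingers": 0.1},
], grip_force=80)

```text
t: 22.9
ee_pos: [477.8, -305.4, 94.3]
eef_rot: [[0.485, -0.875, -0.0], [-0.875, -0.485, 0.0], [-0.0, 0.0, -1.0]]
ft_force: [0.8, 0.6, -8.3]
finger_gap: 19.8
```

Request:
jog_arm([
  {"dx": 0, "dy": 0, "dz": 0.05, "rx": 0, "ry": 0, "rz": 0, "fingers": 0.1},
  {"dx": 0, "dy": 0, "dz": 0, "rx": 0, "ry": 0, "rz": 0, "fingers": 0.1},
  {"dx": 0, "dy": 0, "dz": 0, "rx": 0, "ry": 0, "rz": 0, "fingers": 0.1},
], grip_force=80)

```text
t: 23.15
ee_pos: [478.0, -305.5, 93.4]
eef_rot: [[0.485, -0.874, 0.0], [-0.874, -0.485, -0.0], [0.0, -0.0, -1.0]]
ft_force: [0.1, 0.1, -6.0]
finger_gap: 19.6
```

```bash
python3 st.py
```

```text
23.15 [ 478.  -305.5   93.4] angx -61.0 F tool [-0.  -0.2  6. ] 19.56269225228197 q7 -24.0
```

Contact is starting. One more millimetre, or two at most.

Request:
jog_arm([
  {"dx": 0, "dy": 0, "dz": 0.05, "rx": 0, "ry": 0, "rz": 0, "fingers": 0.1},
  {"dx": 0, "dy": 0, "dz": 0, "rx": 0, "ry": 0, "rz": 0, "fingers": 0.1},
  {"dx": 0, "dy": 0, "dz": 0, "rx": 0, "ry": 0, "rz": 0, "fingers": 0.1},
], grip_force=80)

```text
t: 23.4
ee_pos: [478.0, -305.4, 93.3]
eef_rot: [[0.485, -0.875, 0.0], [-0.875, -0.485, 0.0], [0.0, -0.0, -1.0]]
ft_force: [-2.2, 2.5, 5.4]
finger_gap: 19.5
```

Request:
jog_arm([
  {"dx": 0, "dy": 0, "dz": 0.03, "rx": 0, "ry": 0, "rz": 0, "fingers": 0.1},
  {"dx": 0, "dy": 0, "dz": 0, "rx": 0, "ry": 0, "rz": 0, "fingers": 0.1},
  {"dx": 0, "dy": 0, "dz": 0, "rx": 0, "ry": 0, "rz": 0, "fingers": 0.1},
], grip_force=80)

```text
t: 23.65
ee_pos: [478.0, -305.5, 93.3]
eef_rot: [[0.485, -0.875, 0.001], [-0.875, -0.485, 0.0], [0.0, -0.001, -1.0]]
ft_force: [-3.9, 3.2, 10.5]
finger_gap: 19.2
```

```bash
python3 st.py
```

```text
23.65 [ 478.  -305.5   93.3] angx -61.0 F tool [ -4.7   1.8 -10.5] 19.220319744948146 q7 -24.0
```

It's standing on the tray floor (z is 1 mm lower than in the seat, as expected). Releasing and lifting clear.

Request:
jog_arm([
  {"dx": 0, "dy": 0, "dz": -0.06, "rx": 0, "ry": 0, "rz": 0, "fingers": 0.1},
  {"dx": 0, "dy": 0, "dz": 0, "rx": 0, "ry": 0, "rz": 0, "fingers": 0.3},
  {"dx": 0, "dy": 0, "dz": 0, "rx": 0, "ry": 0, "rz": 0, "fingers": 0.45},
  {"dx": 0, "dy": 0, "dz": 0, "rx": 0, "ry": 0, "rz": 0, "fingers": 0.55},
  {"dx": 0, "dy": 0, "dz": 0, "rx": 0, "ry": 0, "rz": 0, "fingers": 0.55},
  {"dx": 0, "dy": 0, "dz": -0.3, "rx": 0, "ry": 0, "rz": 0, "fingers": 0.55},
  {"dx": 0, "dy": 0, "dz": -0.6, "rx": 0, "ry": 0, "rz": 0, "fingers": 0.55},
  {"dx": 0, "dy": 0, "dz": -1, "rx": 0, "ry": 0, "rz": 0, "fingers": 0.55},
], grip_force=80)

```text
t: 24.32
ee_pos: [477.0, -304.9, 130.6]
eef_rot: [[0.485, -0.874, -0.003], [-0.874, -0.485, 0.001], [-0.003, 0.002, -1.0]]
ft_force: [0.6, -0.5, 0.4]
finger_gap: 46.8
```

Request:
jog_arm([
  {"dx": 0, "dy": 0, "dz": -1, "rx": 0, "ry": 0, "rz": 0, "fingers": 0.55},
  {"dx": 0, "dy": 0, "dz": -1, "rx": 0, "ry": 0, "rz": 0, "fingers": 0.55},
  {"dx": 0, "dy": 0, "dz": -1, "rx": 0, "ry": 0, "rz": 0, "fingers": 0.55},
  {"dx": 0, "dy": 0, "dz": -1, "rx": 0, "ry": 0, "rz": 0, "fingers": 0.55},
  {"dx": 0, "dy": 0, "dz": -1, "rx": 0, "ry": 0, "rz": 0, "fingers": 0.55},
  {"dx": 0, "dy": 0, "dz": -1, "rx": 0, "ry": 0, "rz": 0, "fingers": 0.55},
  {"dx": 0, "dy": 0, "dz": 0, "rx": 0, "ry": 0, "rz": 0, "fingers": 0.55},
], grip_force=80)

```text
t: 24.9
ee_pos: [480.0, -307.1, 256.1]
eef_rot: [[0.485, -0.875, 0.008], [-0.875, -0.485, -0.004], [0.008, -0.005, -1.0]]
ft_force: [0.6, -0.9, 0.3]
finger_gap: 46.7
```

```bash
python3 st.py
python3 - <<'E'
from h import *
a=snap('side','d9.png')[:,:,::-1];b=snap('scene','s9.png')[:,:,::-1]
x=cv2.resize(a[150:400,180:500],(480,375),interpolation=2);y=cv2.resize(b[160:420,120:480],(480,347),interpolation=2)
cv2.imwrite('pics/f.png',cv2.resize(np.vstack([x,y])[:722],(399,600)) if 0 else np.hstack([cv2.resize(x,(400,312)),cv2.resize(y,(400,312))]))
E
```

```text
24.9 [ 480.  -307.1  256.1] angx -61.0 F tool [ 1.1 -0.1 -0.3] 46.704471851171895 q7 -27.0
```

View pics/f.png

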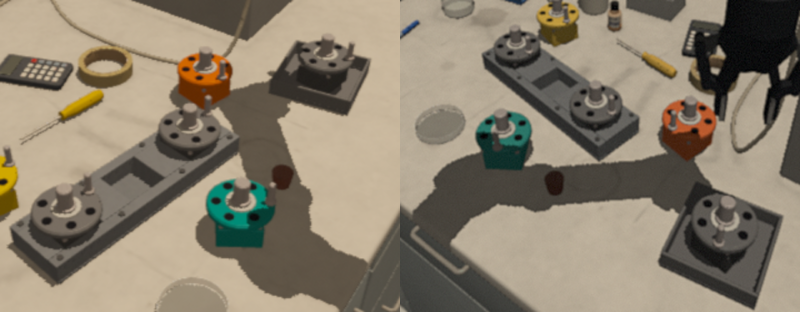

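The final pictures show the binding unit upright in the tray and the middle seat empty. Units A and C are seated with their pins turned, and the bystanders and look-alikes look undisturbed.

```bash
python3 -c "
from h import *
print(arm.job_done())"
```

```text
the job is handed in; nothing more can be done
None
```

The job is done and handed in at about 25 s of the 72 s allowed. The three wheels are turned, and the binding unit, which was in the middle seat, stands upright in the repair tray.

- **Free-running wheels:** the two outer wheels needed no more than about 1 N. The left one (+y) turned 91°, measured from the disc holes. The right one (-y) turned roughly 90°, judged from a single wrist view of its pin.
- **Binding wheel:** it resisted at 5.7 N, and I stopped it at 24.7°. The tangential push reached about 7 N. The total wrist force, including a vertical friction part, was about 9 N, under the 14 N limit.
- **Transfer:** I lifted the unit by its post; the wrist force read 7.5 N, which matches its weight. I lowered it until the tray carried it, then released it and raised the arm clear.
- **Last check:** the final side and scene pictures show the unit upright in the tray, the middle seat empty, the other two units seated and turned, and everything else apparently where it was. I did not re-measure the wheel angles after releasing the unit.

**Problems along the way:**
- The first batch of moves was refused on input format, so nothing moved.
- My rough estimates of the tray position differed by up to about 20 mm between the two cameras. The silhouette fit failed in the side view, so I placed the unit using the scene-camera fit. It went in without touching the walls.

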